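# Assemble two turned wooden dolls on their plinths

## Task

Assemble the two unpainted wooden dolls on their plinths: first finish the tall one, standing the tall body in the wide plinth's recess and then seating the large head in the socket on top of it; after that do the same with the short body, the narrow plinth and the small head. Each part must stand upright, fully seated and let go before you take the next, and at the end both dolls must be complete and at rest. Leave the finished painted doll, the gouge and the tin where they are.

Things in the scene. Friction and masses are not known exactly. Their poses are not given: they have to be found in the camera images.
- tall_body: Taller doll body of bare pale turned wood: plain upright cylinder, 54 mm diameter, 110 mm tall, about 140 g, standing on its foot on the bench. Its top has a round socket 40 mm across and 10 mm deep. Origin: centre of the foot; z up along its axis.
- short_body: Shorter, slimmer doll body of bare pale turned wood: plain upright cylinder, 42 mm diameter, 80 mm tall, about 65 g, standing on its foot on the bench. Its top has a round socket 31 mm across and 10 mm deep. Origin: centre of the foot; z up along its axis.
- large_head: Larger doll head of bare pale turned wood: a rounded ball, 54 mm across, 52 mm tall overall, about 60 g, standing on its neck. Lowest 8 mm: neck, 30 tapering to 24 mm across, with a flat shoulder above. Sides upright 23 to 37 mm above the neck's bottom. Origin: centre of the neck's bottom; z up. Seated, the shoulder rests on the tall body's rim, origin 102 mm above the body's origin.
- small_head: Smaller doll head of bare pale turned wood: a rounded ball, 41 mm across, 42 mm tall overall, about 30 g, standing on its neck. Lowest 8 mm: neck, 22 tapering to 18 mm across, with a flat shoulder above. Sides upright 20 to 30 mm above the neck's bottom. Origin: centre of the neck's bottom; z up. Seated, the shoulder rests on the short body's rim, origin 72 mm above the body's origin.
- wide_plinth: Wide round display plinth of dark wood fixed to the bench: 90 mm diameter, 16 mm high, with a flat-floored round recess in its top, 66 mm across and 6 mm deep (recess floor 10 mm above the bench). Origin: centre of its underside, on the bench; z up.
- narrow_plinth: Narrow round display plinth of dark wood fixed to the bench: 74 mm diameter, 16 mm high, with a flat-floored round recess in its top, 54 mm across and 6 mm deep (recess floor 10 mm above the bench). Origin: centre of its underside, on the bench; z up.
- finished_doll: Bystander, not to be moved: a finished one-piece wooden doll, 46 mm across, 120 mm tall, with red band and black hair, standing loose on the bench among the parts. Origin: centre of its foot; z up.
- gouge: Bystander, not to be moved: a turning gouge with wooden handle and steel blade, about 316 mm long and 29 mm high, lying loose on the bench beyond the parts. Origin: on the bench under the front part of the handle's ferrule; x along the blade.
- wax_tin: Bystander, not to be moved: a round metal tin, 72 mm diameter, 45 mm high, standing loose on the bench to the left of the parts. Origin: centre of its underside; z up.
Things that resemble listed ones, but are neither listed nor needed, are in the scene too. What is shaped like the short_body but blue or green is not meant. What is shaped like the large_head but blue is not meant.

How it is judged:
On the way, in this order (a step that is already met when the one before it is completed fails the run):
1. the tall body stands in the wide plinth, let go (horizontal distance between tall_body and wide_plinth below 0.01 m and z of tall_body in the frame of wide_plinth between 0.006 and 0.014 m and angle between tall_body's own z axis and vertical below 0.07 rad and contact force between the fingers and tall_body below 0.2 N and linear speed of tall_body below 0.03 m/s), for 0.2 s.
2. the large head is seated on the tall body, let go (horizontal distance between large_head and tall_body below 0.008 m and z of large_head in the frame of tall_body between 0.098 and 0.106 m and angle between large_head's own z axis and vertical below 0.07 rad and contact force between the fingers and large_head below 0.2 N and linear speed of large_head below 0.03 m/s), for 0.2 s.
3. the short body stands in the narrow plinth, let go (horizontal distance between short_body and narrow_plinth below 0.01 m and z of short_body in the frame of narrow_plinth between 0.006 and 0.014 m and angle between short_body's own z axis and vertical below 0.07 rad and contact force between the fingers and short_body below 0.2 N and linear speed of short_body below 0.03 m/s), for 0.2 s.
4. the small head is seated on the short body, let go (horizontal distance between small_head and short_body below 0.008 m and z of small_head in the frame of short_body between 0.068 and 0.076 m and angle between small_head's own z axis and vertical below 0.07 rad and contact force between the fingers and small_head below 0.2 N and linear speed of small_head below 0.03 m/s), for 0.2 s.
At the end, for the whole second after the job is handed in: Bodies in their plinths (tall in wide, short in narrow; axes within 10 mm), heads on their bodies (large on tall, small on short; within 8 mm), heights within 4 mm of fully seated, upright within 0.07 rad, at rest; painted doll, gouge and tin within 30 mm of their start (horizontal distance between tall_body and wide_plinth below 0.01 m and z of tall_body in the frame of wide_plinth between 0.006 and 0.014 m and angle between each of tall_body, large_head, short_body, small_head's own z axis and vertical below 0.07 rad and horizontal distance between large_head and tall_body below 0.008 m and z of large_head in the frame of tall_body between 0.098 and 0.106 m and horizontal distance between short_body and narrow_plinth below 0.01 m and z of short_body in the frame of narrow_plinth between 0.006 and 0.014 m and horizontal distance between small_head and short_body below 0.008 m and z of small_head in the frame of short_body between 0.068 and 0.076 m and linear speed of each of tall_body, large_head, short_body, small_head below 0.02 m/s and angular speed of each of tall_body, large_head, short_body, small_head below 0.2 rad/s and distance of each of finished_doll, gouge, wax_tin from where it was at the start of the episode below 0.03 m); the robot touches nothing.
It fails at once if the finished painted doll is disturbed (moved more than 30 mm) (distance of finished_doll from where it was at the start of the episode above 0.03 m).
It fails at once if the gouge is disturbed (moved more than 30 mm) (distance of gouge from where it was at the start of the episode above 0.03 m).
It fails at once if the tin is disturbed (moved more than 30 mm) (distance of wax_tin from where it was at the start of the episode above 0.03 m).
It also fails if it takes over 120 s, if anything falls off the work surface, if the arm or the gripper's body presses on something with over 40 N, if the wrist force passes 120 N, or if a joint passes its speed limit or range.

## Robot

A 7-joint arm with a two-finger parallel gripper is mounted at the origin on the work surface. World frame = base frame: x ahead of the robot, y to its left, z up, the work surface at z = 0. Lengths are in m, angles in rad, forces in N, time in s.
With the tool pointing down it reaches from about 0.4 to 0.85 m from the base axis. Payload 10.4 kg.
Tool frame: the origin (TCP) lies at the very end of the fingers, on their centre line; the grasp point (between the pads) lies 19 mm behind it (grip_point_offset is the distance from the TCP to the grasp point, in m); z points along the fingers, y is the line along which they close (so a half turn about z gives the same grasp; the last joint's range is limited). The gripper opens to 87 mm and grips with 3 to 60 N. Pads are 19 mm wide; open, the fingers measure 117 mm over their backs; the gripper's body (75 mm by 190 mm) begins 51 mm behind the grasp point.
Start: joints at [-1.301, 0.332, -0.065, 1.46, 0.022, 1.35, -0.088], TCP at [0.18, 0.598, 0.223] pointing down, gripper open.
Joint ranges: [-2.6, 2.6], [-0.5, 2.12], [-1.47, 1.34], [0.16, 2.42], [-1.27, 4.41], [0.06, 2.06], [-2.6, 2.6]. Speed limits (rad/s): [2.22, 2.22, 2.79, 2.79, 3.14, 3.14, 3.14].

## Interface

Orientations are given as a unit quaternion [x, y, z, w].
In Python, from bench import * gives the robot as it stands.
- The arm moves only by the tool play_rows, never from a script. Its argument "increments" is text: rows parted by semicolons, each of 7 numbers parted by spaces: the turn, a rotation vector about the tool's x, y, z in rad, then the shift along the tool's x, y, z in m, then the opening, from 0 (shut) to 1 (fully open). A call has 1 to 8 rows; each row is the pose to reach, as a shift and turn from the pose commanded when the call began, along the tool's axes at that moment; what a row does not reach only later rows make up. A row lasts 1/10 s, in which the tool goes at most 50 mm and 8.59 degrees, less where a joint would pass 70% of its speed; a pose out of reach is approached as far as the arm can. A call with a gripper value outside its range is refused whole. The fingers move at their own pace and stop on an object; "grip_force" is the grip in N (left out, the last holds). Time passes only in rows, so rows that repeat a pose let the fingers close. It gives the time, the measured TCP pose, the force, the opening and the grip force at its end, in the units of the state.
- read_state(): the state, without advancing time (a new reading comes with each control period).
- camera(name): name is "scene" or "side" or "wrist"; returns a dict with "color" (384x512x3 uint8, red, green, blue), "fx", "fy", "cx", "cy" (pixels), "camera_from_world" (4x4, takes a point from world to camera coordinates); the wrist camera has in their place "mount" (4x4, takes a point from camera to tool coordinates, whose origin is the TCP and whose axes are the flange's). Camera axes: x right, y down, z forward; pixel columns grow to the right and rows downward; lengths in m; the calibration is good to about 2 mm. A picture is of the moment at which its call begins: read the wrist's pose just before it. There is no depth.
- close_job(): hands the job in; it is judged then, once.
The state is a dict: "time": time; "joint_positions": joint angles; "joint_vel": joint speeds; "joint_torque": joint torques, N m; "ee_pos": TCP position; "eef_rot": TCP orientation; "ft_force": force on the tool from outside, world axes, zero at the start; "torque": the same for the moment, N m; "width": finger opening in m; "grip_force": force on a finger pad.
Only numpy, scipy, OpenCV 4.12 (cv2) and the standard library are available. Lean on these libraries where they do the work, as an engineer would, in place of code of your own. Each camera call takes 0.05 s, during which the arm holds its last target. There are 200 camera calls.

## Working session

There is one attempt and no reset: what is moved stays moved. The work goes in short steps, Python scripts to look and compute and a tool call to move; the robot and the scene stay as the last step left them, time stands still between calls to the robot, and variables do not carry over. Pictures are saved under pics/ and viewed, at most 14 in all, crops included, and the job is handed in when it is done.

Besides the shell and the picture viewer there is one more tool, called after ">>>" by a JSON object that holds its "api" and its "payload", one argument or row to a line. play_rows: Moves the arm, as the interface text tells. Its arguments: {"type":"object","properties":{"increments":{"type":"string"},"grip_force":{"type":"number"}},"required":["increments"]}

```bash
mkdir -p pics
python3 - <<'E'
from bench import *
import cv2,numpy as np
s=read_state();print({k:np.round(v,3).tolist() for k,v in s.items()})
a=camera("scene");b=camera("side")
import pickle;pickle.dump((s,a,b),open('v0.pkl','wb'))
for n,c in(("scene",a),("side",b)):
    cv2.imwrite(f"pics/{n}0.png",cv2.resize(c["color"][:,:,::-1],(800,600),interpolation=cv2.INTER_CUBIC))
    M=np.linalg.inv(c["camera_from_world"]);print(n,c["fx"],c["cx"],c["cy"],M.round(3).tolist())
E
```

```text
{'time': 0.0, 'joint_positions': [-1.301, 0.333, -0.065, 1.461, 0.022, 1.35, -0.088], 'joint_vel': [-0.002, 0.001, -0.001, 0.001, 0.0, 0.001, -0.001], 'joint_torque': [-0.001, -62.326, 0.024, -38.99, -0.061, 0.04, 0.0], 'ee_pos': [0.18, 0.598, 0.222], 'eef_rot': [0.146, 0.989, -0.001, -0.0], 'ft_force': [-0.048, 0.819, 0.247], 'torque': [0.019, 0.0, -0.029], 'grip_force': 0.0, 'width': 0.087}
scene 496.1432258064658 261.85210848272646 186.4920558263054 [[-0.306, 0.8, -0.516, 1.214], [0.952, 0.26, -0.161, 0.252], [0.005, -0.541, -0.841, 1.08], [0.0, 0.0, 0.0, 1.0]]
side 440.0850430992717 251.1613408656438 196.7379160637202 [[0.887, -0.221, 0.406, -0.004], [-0.463, -0.435, 0.772, -1.0], [0.007, -0.873, -0.488, 0.7], [0.0, 0.0, 0.0, 1.0]]
```

View pics/scene0.png

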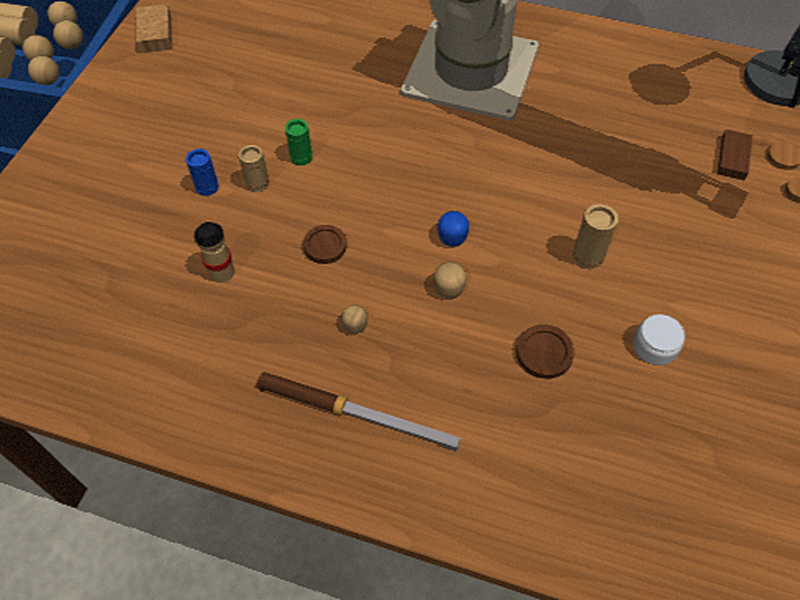

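View pics/side0.png

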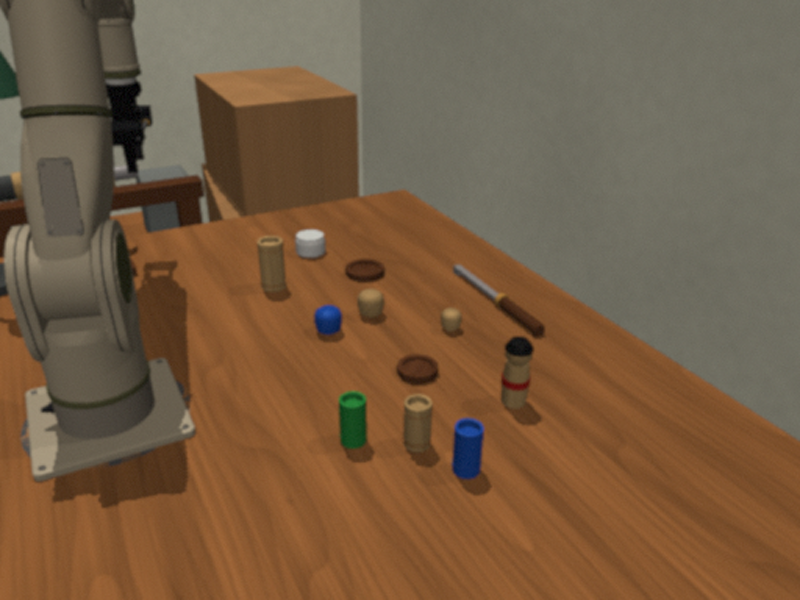

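Both views show every part unobstructed. In the scene picture (800x600) the tall body's rim is at (600,217), the short body's at (251,153), the large head at (450,280), the small head at (354,320), the wide plinth at (545,350) and the narrow one at (325,243). The side view shows the same parts.

```bash
cat > h.py <<'E'
import cv2,numpy as np
def ray(c,u,v):
    M=np.linalg.inv(c["camera_from_world"]);d=M[:3,:3]@[(u-c["cx"])/c["fx"],(v-c["cy"])/c["fy"],1]
    return M[:3,3],d/np.linalg.norm(d)
def plane(c,u,v,z):
    o,d=ray(c,u,v);return o+d*(z-o[2])/d[2]
def tri(r):
    A=sum(np.eye(3)-np.outer(d,d) for o,d in r);b=sum((np.eye(3)-np.outer(d,d))@o for o,d in r);return np.linalg.solve(A,b)
def seg(img,rect):
    m=np.zeros(img.shape[:2],np.uint8);cv2.setRNGSeed(1)
    cv2.grabCut(img,m,rect,np.zeros((1,65)),np.zeros((1,65)),8,cv2.GC_INIT_WITH_RECT)
    m=((m==1)|(m==3)).astype(np.uint8)
    cs,_=cv2.findContours(m,cv2.RETR_EXTERNAL,cv2.CHAIN_APPROX_NONE);return cv2.convexHull(max(cs,key=cv2.contourArea))
def cen(h):
    m=cv2.moments(h);return m["m10"]/m["m00"],m["m01"]/m["m00"]
E
python3 - <<'E'
import pickle,cv2,numpy as np
from h import *
s,a,b=pickle.load(open('v0.pkl','rb'))
# boxes in 800x600 px: scene, side; z of centre
O=dict(tall=((568,198,56,76),(250,230,43,68),.055),short=((232,140,42,56),(398,388,42,70),.04),
lhead=((425,256,50,48),(350,282,43,44),.027),shead=((334,300,40,40),(434,302,36,36),.021),
wide=((508,318,74,66),(340,256,50,30),.008),narrow=((296,220,58,48),(392,352,52,36),.008),
blue=((182,144,42,56),(446,412,44,74),.04),green=((280,114,38,56),(334,386,40,66),.04),bhead=((432,206,42,46),(308,300,40,40),.027),
doll=((188,218,52,68),(496,330,42,84),.06),tin=((628,310,64,60),(290,226,42,36),.0225))
ims=[c["color"][:,:,::-1].copy() for c in(a,b)];dr=[cv2.resize(i,(800,600)) for i in ims]
for n,(r0,r1,z) in O.items():
    R=[];P=[]
    for k,(c,r) in enumerate(((a,r0),(b,r1))):
        h=seg(cv2.resize(ims[k],(1024,768),interpolation=cv2.INTER_CUBIC),tuple(int(x*1.28) for x in r))
        u,v=cen(h);u=(u+.5)/2-.5;v=(v+.5)/2-.5
        R.append(ray(c,u,v));P.append(plane(c,u,v,z))
        cv2.polylines(dr[k],[(h/1.28).astype(int)],True,(255,255,0),1)
    print(n,"tri",tri(R).round(4),"scene",P[0][:2].round(4),"side",P[1][:2].round(4))
cv2.imwrite("pics/seg.png",np.hstack([cv2.resize(dr[0][90:400,160:720],(800,443))[:, :],])); cv2.imwrite("pics/seg2.png",cv2.resize(dr[1][220:490,240:560],(710,600)))
E
```

```text
tall tri [0.3881 0.3114 0.056 ] scene [0.3869 0.3117] side [0.3888 0.3128]
short tri [ 0.4154 -0.2926  0.0411] scene [ 0.4176 -0.2949] side [ 0.4142 -0.2885]
lhead tri [0.5256 0.0987 0.0194] scene [0.531  0.0996] side [0.5195 0.087 ]
shead tri [ 0.6412 -0.0235  0.0158] scene [ 0.6443 -0.0224] side [ 0.6361 -0.0305]
wide tri [0.5963 0.2793 0.007 ] scene [0.5968 0.2794] side [0.5955 0.2774]
narrow tri [ 0.5079 -0.1234  0.0059] scene [ 0.5092 -0.1226] side [ 0.5064 -0.1261]
blue tri [ 0.4493 -0.3732  0.0421] scene [ 0.448  -0.3746] side [ 0.4506 -0.3711]
green tri [ 0.3292 -0.2388  0.0411] scene [ 0.3283 -0.2393] side [ 0.3297 -0.2376]
bhead tri [0.4226 0.0807 0.0278] scene [0.4221 0.0805] side [0.4231 0.0821]
doll tri [ 0.6138 -0.2706  0.0586] scene [ 0.6175 -0.2722] side [ 0.6101 -0.2694]
tin tri [0.5292 0.4461 0.0216] scene [0.5284 0.4467] side [0.5289 0.442 ]
```

View pics/seg.png

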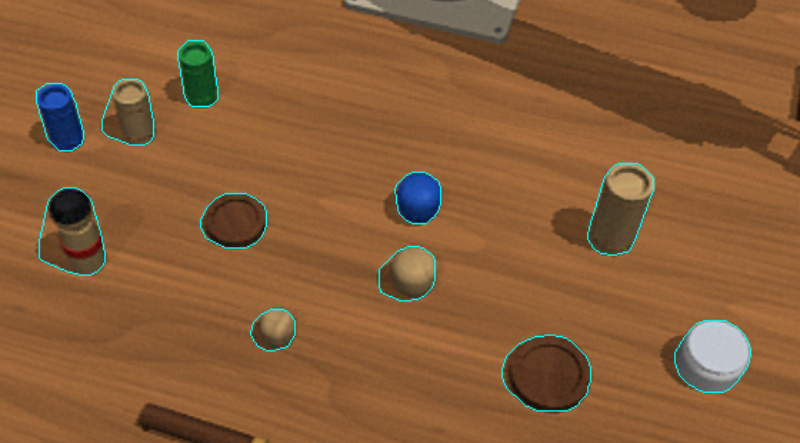

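View pics/seg2.png

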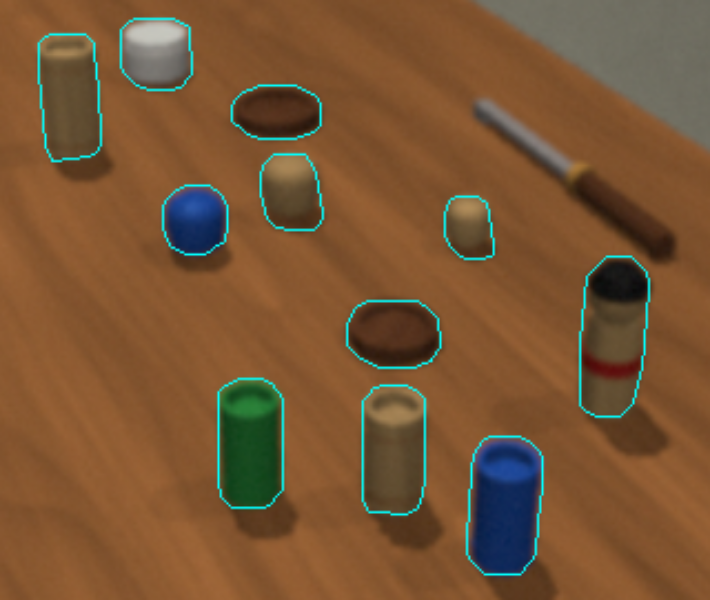

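The tall body, the plinths and the bystanders are outlined well and their heights check. Shadows pull the large and small head outlines off, so I'll measure the heads from the wrist camera. First I move above the tall body.

```bash
cat >> h.py <<'E'
from scipy.spatial.transform import Rotation as Ro
def go(s,p,yaw=None):
    """shift and z-turn in current tool axes to bring TCP to p, tool y along yaw (deg, mod 180), vertical"""
    R=Ro.from_quat(s["eef_rot"]);d=R.inv().apply(np.array(p)-s["ee_pos"]);y=R.as_matrix()[:,1]
    cur=np.degrees(np.arctan2(y[1],y[0]));rv=None
    if yaw is not None:
        e=(yaw-cur+90)%180-90;y2=np.radians(cur+e);Y=np.array([np.cos(y2),np.sin(y2),0]);Z=np.array([0,0,-1.])
        rv=(R.inv()*Ro.from_matrix(np.c_[np.cross(Y,Z),Y,Z])).as_rotvec().round(4)
    print("now",np.round(s["ee_pos"],4),"yaw",round(cur,1),"j7",round(s["joint_positions"][6],2),"shift",d.round(4),"turn",rv)
def wrist(name,s,c,z,scale=1.5):
    """world->camera for wrist, returns camera dict usable by ray()"""
    T=np.eye(4);T[:3,:3]=Ro.from_quat(s["eef_rot"]).as_matrix();T[:3,3]=s["ee_pos"]
    c["camera_from_world"]=np.linalg.inv(T@c["mount"]);cv2.imwrite(f"pics/{name}.png",cv2.resize(c["color"][:,:,::-1],None,fx=scale,fy=scale));return c
E
python3 - <<'E'
from bench import *
from h import *
s=read_state();go(s,[.388,.312,.24],70);go(s,[.388,.312,.24]);c=camera("wrist");print(c["mount"].round(3).tolist(),c["fx"])
E
```

```text
now [0.1803 0.5981 0.2218] yaw 73.2 j7 -0.09 shift [-0.2814 -0.214  -0.0179] turn [-0.0013  0.0001  0.0563]
now [0.1803 0.5981 0.2218] yaw 73.2 j7 -0.09 shift [-0.2814 -0.214  -0.0179] turn None
[[-0.001, -0.965, -0.261, 0.072], [1.0, -0.001, -0.001, -0.001], [0.001, -0.261, 0.965, -0.162], [0.0, 0.0, 0.0, 1.0]] 334.0537475120573
```

>>> {"api": "play_rows", "payload": {
  "increments": "0 0 0 -0.035 -0.027 -0.004 1;0 0 0 -0.07 -0.0535 -0.008 1;0 0 0 -0.106 -0.08 -0.012 1;0 0 0 -0.141 -0.107 -0.018 1;0 0 0 -0.176 -0.134 -0.018 1;0 0 0 -0.211 -0.16 -0.018 1;0 0 0 -0.246 -0.187 -0.018 1;0 0 0 -0.2814 -0.214 -0.018 1",
  "grip_force": 20
}}

```text
time: 0.95
ee_pos: [0.3887, 0.3107, 0.2405]
eef_rot: [0.146, 0.989, 0.0, -0.0]
ft_force: [0.4, -0.1, 0.6]
width: 0.087
grip_force: 0.0
```

Run:
```python
from bench import *
from h import *
s=read_state();go(s,[.388,.312,.061]);c=wrist("w1",s,camera("wrist"),0)
import pickle;pickle.dump((s,c),open('w1.pkl','wb'))
for p in ((.388,.312,.11),(.388,.312,0),(.596,.279,.016)):
    q=c["camera_from_world"]@[*p,1];print(p,(c["fx"]*q[0]/q[2]+c["cx"])*1.5,(c["fy"]*q[1]/q[2]+c["cy"])*1.5)
```

```text
now [0.3887 0.3107 0.2405] yaw 73.2 j7 0.52 shift [0.001  0.001  0.1796] turn None
(0.388, 0.312, 0.11) 386.6784944541714 281.94126477272073
(0.388, 0.312, 0) 385.7645519691937 250.11017650951203
(0.596, 0.279, 0.016) 417.66640902313577 484.99150421463776
```

View pics/w1.png

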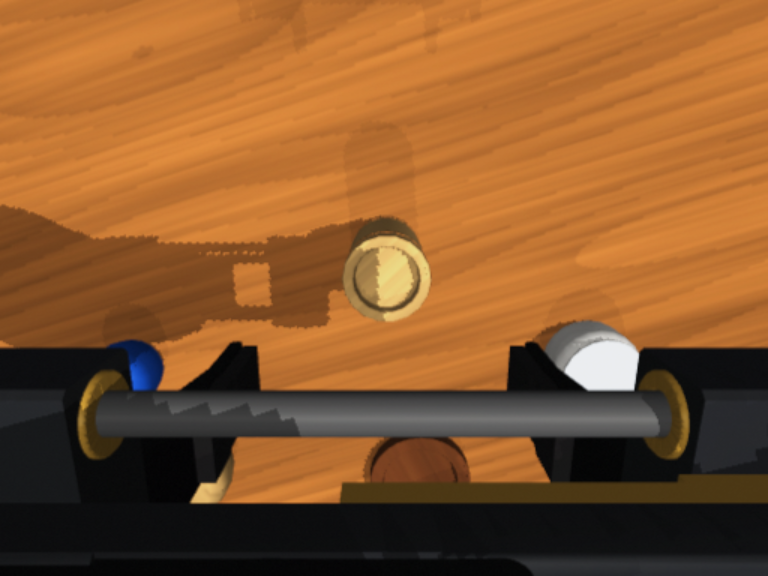

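The rim is centred at (387,278), against a predicted (387,282), so the body is about 2.5 mm off the estimate along tool x. Now I descend and grip.

>>> {"api": "play_rows", "payload": {
  "increments": "0 0 0 0.003 0.001 0.04 1;0 0 0 0.003 0.001 0.08 1;0 0 0 0.003 0.001 0.12 1;0 0 0 0.003 0.001 0.155 1;0 0 0 0.003 0.001 0.18 1;0 0 0 0.003 0.001 0.18 0.5;0 0 0 0.003 0.001 0.18 0.3;0 0 0 0.003 0.001 0.18 0.3",
  "grip_force": 20
}}

```text
time: 1.8
ee_pos: [0.3862, 0.315, 0.0622]
eef_rot: [0.146, 0.989, 0.001, 0.001]
ft_force: [0.6, -0.3, 0.3]
width: 0.0704
grip_force: 0.0
```

>>> {"api": "play_rows", "payload": {
  "increments": "0 0 0 0 0 0 0.3;0 0 0 0 0 -0.015 0.3;0 0 0 0 0 -0.03 0.3;0 0 0 0 0 -0.05 0.3"
}}

```text
time: 2.2
ee_pos: [0.3853, 0.3141, 0.1115]
eef_rot: [0.146, 0.989, 0.0, -0.0]
ft_force: [0.1, -0.4, -0.3]
width: 0.0538
grip_force: 20.0
```

Run:
```python
from bench import *
from h import *
s=read_state();print(s["width"],s["grip_force"]);go(s,[.5965,.279,.11]);
```

```text
0.05376892002813478 20.02544171111367
now [0.3853 0.3141 0.1115] yaw 73.2 j7 0.52 shift [-0.2123  0.0274  0.0015] turn None
```

>>> {"api": "play_rows", "payload": {
  "increments": "0 0 0 -0.036 0.0045 0 0.3;0 0 0 -0.071 0.009 0 0.3;0 0 0 -0.106 0.0135 0 0.3;0 0 0 -0.142 0.018 0 0.3;0 0 0 -0.177 0.0225 0 0.3;0 0 0 -0.2 0.026 0 0.3;0 0 0 -0.2123 0.0274 0 0.3;0 0 0 -0.2123 0.0274 0 0.3"
}}

```text
time: 3.0
ee_pos: [0.5977, 0.2784, 0.1108]
eef_rot: [0.147, 0.989, -0.0, 0.0]
ft_force: [-0.3, 0.5, -0.9]
width: 0.0537
grip_force: 20.0
```

Run:
```python
from bench import *
from h import *
s=read_state();print(s["width"],s["grip_force"]);go(s,[.5965,.279,.072]);
a=camera("scene")["color"];b=camera("side")["color"]
im=np.hstack([cv2.resize(a[140:260,300:460],(400,300)),cv2.resize(b[110:210,130:270],(400,300))]);cv2.imwrite("pics/p1.png",im[:,:,::-1])
```

```text
0.05374433127723308 20.018174268843723
now [0.5977 0.2784 0.1108] yaw 73.1 j7 0.86 shift [0.0013 0.0003 0.0388] turn None
```

View pics/p1.png

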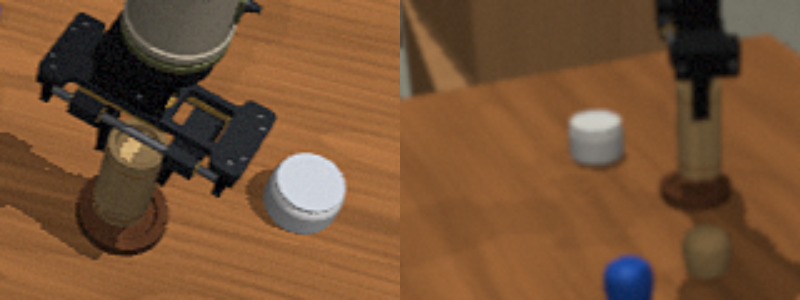

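The tall body is held upright, with its foot over the recess in both views. Lowering.

>>> {"api": "play_rows", "payload": {
  "increments": "0 0 0 0.0005 0 0.012 0.3;0 0 0 0.0005 0 0.024 0.3;0 0 0 0.0005 0 0.032 0.3;0 0 0 0.0005 0 0.036 0.3;0 0 0 0.0005 0 0.037 0.3;0 0 0 0.0005 0 0.038 0.3;0 0 0 0.0005 0 0.038 0.3"
}}

```text
time: 3.8
ee_pos: [0.5976, 0.2797, 0.0758]
eef_rot: [0.146, 0.989, 0.001, 0.002]
ft_force: [-4.6, -4.1, 24.6]
width: 0.0537
grip_force: 20.0
```

>>> {"api": "play_rows", "payload": {
  "increments": "0 0 0 0 0 0.001 0.3;0 0 0 0 0 0.002 0.3;0 0 0 0 0 0.002 0.3"
}}

```text
time: 4.1
ee_pos: [0.5979, 0.2796, 0.074]
eef_rot: [0.146, 0.989, 0.001, 0.002]
ft_force: [-3.7, -3.8, 26.3]
width: 0.0539
grip_force: 20.0
```

Run:
```python
from bench import *
from h import *
import pickle
s=read_state();A=camera("scene");B=camera("side");W=wrist("w2",s,camera("wrist"),0)
pickle.dump((s,A,B,W),open('p2.pkl','wb'))
a,b=A["color"],B["color"]
im=np.hstack([cv2.resize(a[180:250,310:410],(400,280),interpolation=cv2.INTER_CUBIC),cv2.resize(b[125:195,180:280],(400,280),interpolation=cv2.INTER_CUBIC)]);cv2.imwrite("pics/p2.png",im[:,:,::-1])
for n,c,o in(("scene",A,(310,180)),("side",B,(180,125))):
  for z in (.01,.12,.016,.126):
    q=c["camera_from_world"]@[.5965,.279,z,1];print(n,z,(c["fx"]*q[0]/q[2]+c["cx"]-o[0])*4,(c["fy"]*q[1]/q[2]+c["cy"]-o[1])*4)
```

```text
scene 0.01 149.9104673050624 176.2561873904316
scene 0.12 179.08754986452186 83.43979700342857
scene 0.016 151.38686518041027 171.5595587509648
scene 0.126 180.81801482599508 77.93494534158742
side 0.01 213.20103249636293 188.92832110266545
side 0.12 211.50181763685646 73.94556793309141
side 0.016 213.1113521606144 182.85981725699446
side 0.126 211.40566350215772 67.43899398545295
```

View pics/p2.png

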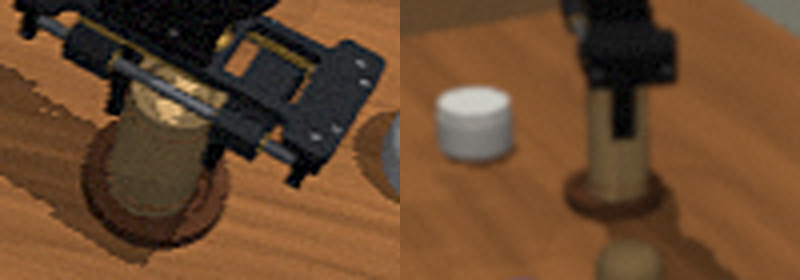

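The foot (about (152,190) in the left crop) stands centred inside the plinth's recess, and the 26 N is floor contact. Releasing.

>>> {"api": "play_rows", "payload": {
  "increments": "0 0 0 0 0 -0.002 0.6;0 0 0 0 0 -0.002 0.8;0 0 0 0 0 -0.002 1;0 0 0 0 0 -0.002 1;0 0 0 0 0 -0.05 1;0 0 0 0 0 -0.1 1;0 0 0 0 0 -0.15 1;0 0 0 0 0 -0.17 1"
}}

```text
time: 5.05
ee_pos: [0.5974, 0.2798, 0.2458]
eef_rot: [0.146, 0.989, 0.002, 0.002]
ft_force: [0.7, -0.5, 0.3]
width: 0.0866
grip_force: 0.0
```

Run:
```python
from bench import *
from h import *
import pickle
s=read_state();A=camera("scene");B=camera("side");c=wrist("w3",s,camera("wrist"),0)
pickle.dump((s,A,B,c),open('p3.pkl','wb'));print(s["width"],s["ft_force"]);go(s,[.525,.097,.24],73)
for p in ((.5965,.279,.12),(.525,.097,.05)):
    q=c["camera_from_world"]@[*p,1];print(p,(c["fx"]*q[0]/q[2]+c["cx"])*1.5,(c["fy"]*q[1]/q[2]+c["cy"])*1.5)
b=A["color"][180:250,300:400];b=cv2.resize(b,(400,280),interpolation=cv2.INTER_CUBIC)
im=np.hstack([cv2.resize(c["color"],(400,300))[:280],b]);cv2.imwrite("pics/p3.png",im[:,:,::-1])
```

```text
0.08660205828277476 [ 0.71499285 -0.54635518  0.25918578]
now [0.5974 0.2798 0.2458] yaw 73.2 j7 0.84 shift [ 0.0166 -0.196   0.0048] turn [0.0046 0.0041 0.004 ]
(0.5965, 0.279, 0.12) 382.20016417256846 283.702039512577
(0.525, 0.097, 0.05) 109.87283024701553 238.93857073711325
```

View pics/p3.png

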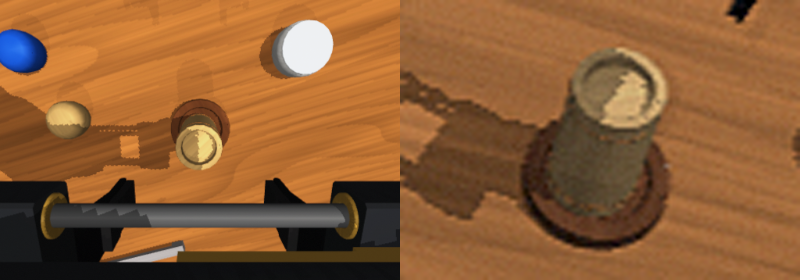

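The tall body is seated: its rim at (198,147) in the wrist half matches the prediction of (199,148) for (0.5965, 0.279). Next, the large head.

>>> {"api": "play_rows", "payload": {
  "increments": "0.0046 0.004 0 0.002 -0.03 0.005 1;0.0046 0.004 0 0.006 -0.07 0.005 1;0.0046 0.004 0 0.009 -0.11 0.005 1;0.0046 0.004 0 0.012 -0.15 0.005 1;0.0046 0.004 0 0.015 -0.18 0.005 1;0.0046 0.004 0 0.0166 -0.196 0.005 1;0.0046 0.004 0 0.0166 -0.196 0.005 1"
}}

```text
time: 5.9
ee_pos: [0.523, 0.0946, 0.2347]
eef_rot: [0.147, 0.989, -0.002, -0.003]
ft_force: [-0.0, -0.4, 0.1]
width: 0.0871
grip_force: 0.0
```

```bash
cat >> h.py <<'E'
def look(name,p,z,r=60):
    """segment object near world p in the wrist view; ray its outline centre onto plane z"""
    from bench import read_state,camera
    s=read_state();c=wrist(name,s,camera("wrist"),0)
    q=c["camera_from_world"]@[*p,1];u=c["fx"]*q[0]/q[2]+c["cx"];v=c["fy"]*q[1]/q[2]+c["cy"]
    im=cv2.resize(c["color"][:,:,::-1],None,fx=2,fy=2,interpolation=cv2.INTER_CUBIC)
    y1=min(int(2*v+r),450)
    h=seg(im,(int(2*u-r),int(2*v-r),2*r,y1-int(2*v-r)));hu,hv=cen(h);hu=(hu+.5)/2-.5;hv=(hv+.5)/2-.5
    P=plane(c,hu,hv,z);print(name,"pred",round(u,1),round(v,1),"seen",round(hu,1),round(hv,1),"->",P.round(4),"area dia px",round((cv2.contourArea(h)/4*4/np.pi)**.5,1))
    cv2.polylines(im,[h],True,(255,255,0),1);cv2.imwrite(f"pics/{name}.png",cv2.resize(im,(512,384)));return s,c,P
E
python3 - <<'E'
from h import *
s,c,P=look("w4",[.525,.097,.028],.028,70);go(s,[P[0],P[1],.011],73)
E
```

```text
w4 pred 259.9 174.9 seen 260.5 171.0 -> [0.5209 0.0989 0.028 ] area dia px 55.8
now [0.523  0.0946 0.2347] yaw 73.1 j7 1.05 shift [0.0021 0.0047 0.2237] turn [-0.0053 -0.0052  0.0014]
```

View pics/w4.png

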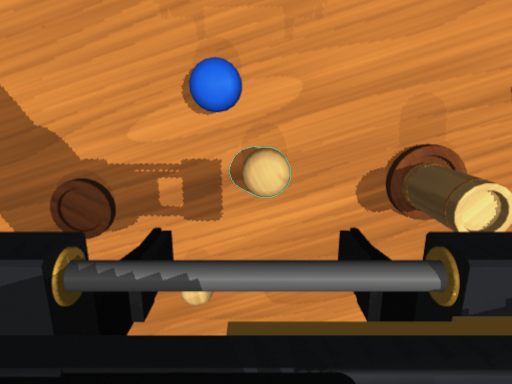

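The outline takes in some shadow on the left. The head itself is centred at about (267,172.5) with a diameter of about 48 px.

Run:
```python
from bench import *
from h import *
s=read_state();c=wrist("w5",s,camera("wrist"),0)
P=plane(c,267,172.5,.03);print(P);go(s,[P[0],P[1],.012],73)
hsv=cv2.cvtColor(c["color"],cv2.COLOR_RGB2HSV)
for u in range(232,300,4):print(u,hsv[172,u],end=' ')
```

```text
[0.52475138 0.10750631 0.03      ]
now [0.5234 0.0966 0.2348] yaw 73.2 j7 1.04 shift [0.0007 0.0119 0.2228] turn [-0.0047 -0.005   0.0036]
232 [ 13 188 118] 236 [ 13 189 112] 240 [ 17 145 104] 244 [ 18 141 176] 248 [ 19 136 214] 252 [ 20 131 232] 256 [ 20 132 230] 260 [ 20 128 233] 264 [ 21 125 238] 268 [ 21 125 239] 272 [ 21 125 238] 276 [ 21 125 238] 280 [ 21 125 239] 284 [ 19 135 221] 288 [ 16 157 159] 292 [ 14 186 195] 296 [ 14 184 195]
```

>>> {"api": "play_rows", "payload": {
  "increments": "-0.0045 -0.0045 0 0.0007 0.0095 0.04 1;-0.0045 -0.0045 0 0.0007 0.0095 0.085 1;-0.0045 -0.0045 0 0.0007 0.0095 0.13 1;-0.0045 -0.0045 0 0.0007 0.0095 0.17 1;-0.0045 -0.0045 0 0.0007 0.0095 0.2 1;-0.0045 -0.0045 0 0.0007 0.0095 0.215 1;-0.0045 -0.0045 0 0.0007 0.0095 0.222 1;-0.0045 -0.0045 0 0.0007 0.0095 0.222 1",
  "grip_force": 12
}}

```text
time: 6.8
ee_pos: [0.5242, 0.106, 0.0124]
eef_rot: [0.145, 0.989, -0.0, -0.001]
ft_force: [-0.3, 0.4, -0.7]
width: 0.0868
grip_force: 0.0
```

Run:
```python
from bench import *
from h import *
s=read_state();print(s["ft_force"]);go(s,[.524,.105,.011],73)
```

```text
[-0.30620492  0.43958432 -0.68748605]
now [0.5242 0.106  0.0124] yaw 73.3 j7 1.11 shift [-0.0001 -0.001   0.0014] turn [-0.001  -0.0011  0.0055]
```

>>> {"api": "play_rows", "payload": {
  "increments": "0 0 0 0 0 0.001 0.6;0 0 0 0 0 0.001 0.4;0 0 0 0 0 0.001 0.4;0 0 0 0 0 0.001 0.4;0 0 0 0 0 0.001 0.4;0 0 0 0 0 0.001 0.4",
  "grip_force": 12
}}

```text
time: 7.4
ee_pos: [0.5248, 0.105, 0.0128]
eef_rot: [0.146, 0.989, 0.0, 0.0]
ft_force: [-0.7, -1.1, 2.2]
width: 0.0535
grip_force: 12.0
```

>>> {"api": "play_rows", "payload": {
  "increments": "0 0 0 0 0 -0.03 0.4;0 0 0 0 0 -0.07 0.4;0 0 0 0 0 -0.11 0.4;0 0 0 0 0 -0.145 0.4;0 0 0 0 0 -0.155 0.4;0 0 0 0 0 -0.155 0.4"
}}

```text
time: 8.0
ee_pos: [0.5253, 0.1053, 0.1689]
eef_rot: [0.146, 0.989, 0.001, 0.001]
ft_force: [0.5, -0.9, -1.2]
width: 0.0534
grip_force: 12.0
```

Run:
```python
from bench import *
from h import *
s=read_state();print(s["width"],s["ft_force"]);go(s,[.5965,.279,.123],73);go(s,[.5965,.279,.150])
```

```text
0.0534261888549886 [ 0.46219919 -0.89129605 -1.24449254]
now [0.5253 0.1053 0.1689] yaw 73.2 j7 1.05 shift [-0.0179  0.1868  0.0463] turn [0.002  0.0026 0.0039]
now [0.5253 0.1053 0.1689] yaw 73.2 j7 1.05 shift [-0.0179  0.1869  0.0193] turn None
```

>>> {"api": "play_rows", "payload": {
  "increments": "0 0 0 -0.004 0.035 0 0.4;0 0 0 -0.007 0.075 0 0.4;0 0 0 -0.011 0.115 0 0.4;0 0 0 -0.015 0.155 0 0.4;0 0 0 -0.017 0.178 0 0.4;0 0 0 -0.0179 0.1865 0 0.4;0 0 0 -0.0179 0.1865 0.019 0.4;0 0 0 -0.0179 0.1865 0.019 0.4"
}}

```text
time: 8.8
ee_pos: [0.5938, 0.2766, 0.1447]
eef_rot: [0.146, 0.989, -0.002, -0.002]
ft_force: [-0.4, -0.1, -1.0]
width: 0.0534
grip_force: 12.0
```

Run:
```python
from bench import *
from h import *
s=read_state();print(s["width"],s["ft_force"]);go(s,[.5965,.279,.123],73)
A=camera("scene");c=wrist("w6",s,camera("wrist"),0)
im=np.hstack([cv2.resize(A["color"][150:250,310:410],(400,400),interpolation=cv2.INTER_CUBIC),cv2.resize(c["color"][100:300,150:350],(400,400))]);cv2.imwrite("pics/p4.png",im[:,:,::-1])
```

```text
0.05339175475144703 [-0.44859096 -0.10353212 -0.98068383]
now [0.5938 0.2766 0.1447] yaw 73.2 j7 0.86 shift [-0.0019  0.0032  0.0216] turn [-0.0049 -0.0033  0.0032]
```

View pics/p4.png

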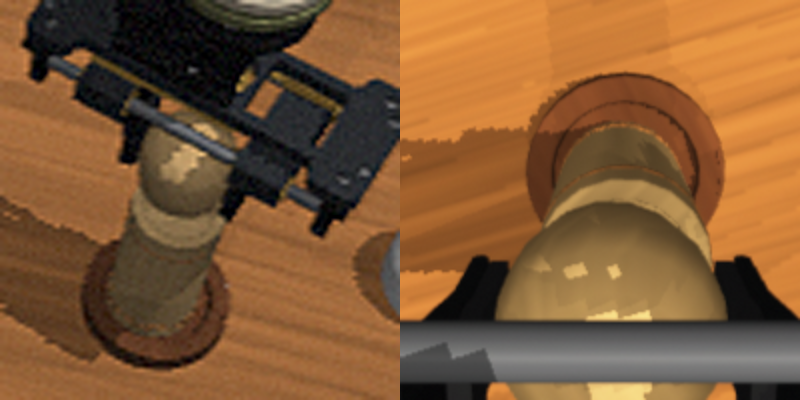

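The large head is held upright just above the tall body's rim, slightly off along tool y. Lowering in two stages.

>>> {"api": "play_rows", "payload": {
  "increments": "0 0 0 -0.001 0.002 0.004 0.4;0 0 0 -0.001 0.002 0.008 0.4;0 0 0 -0.001 0.002 0.01 0.4;0 0 0 -0.001 0.002 0.01 0.4;0 0 0 -0.001 0.002 0.01 0.4"
}}

```text
time: 9.4
ee_pos: [0.5971, 0.28, 0.1387]
eef_rot: [0.146, 0.989, 0.0, 0.0]
ft_force: [-0.1, -0.4, -0.6]
width: 0.0538
grip_force: 12.0
```

Run:
```python
from bench import *
from h import *
s=read_state();print(s["width"],s["ft_force"],s["torque"]);go(s,[.5965,.279,.124],73)
```

```text
0.05376919157208114 [-0.05017092 -0.35423655 -0.6417185 ] [ 0.04943872  0.01715145 -0.01661053]
now [0.5971 0.28   0.1387] yaw 73.2 j7 0.86 shift [ 0.0003 -0.0011  0.0147] turn [0.0001 0.0006 0.0039]
```

>>> {"api": "play_rows", "payload": {
  "increments": "0 0 0 0.0003 -0.001 0.004 0.4;0 0 0 0.0003 -0.001 0.008 0.4;0 0 0 0.0003 -0.001 0.011 0.4;0 0 0 0.0003 -0.001 0.013 0.4;0 0 0 0.0003 -0.001 0.014 0.4;0 0 0 0.0003 -0.001 0.015 0.4;0 0 0 0.0003 -0.001 0.015 0.4"
}}

```text
time: 10.1
ee_pos: [0.5971, 0.2792, 0.1249]
eef_rot: [0.146, 0.989, 0.0, 0.001]
ft_force: [-1.0, -1.2, 8.0]
width: 0.0534
grip_force: 12.0
```

>>> {"api": "play_rows", "payload": {
  "increments": "0 0 0 0 0 0 0.6;0 0 0 0 0 0 0.8;0 0 0 0 0 0 1;0 0 0 0 0 0 1;0 0 0 0 0 -0.03 1;0 0 0 0 0 -0.07 1;0 0 0 0 0 -0.11 1;0 0 0 0 0 -0.12 1"
}}

```text
time: 10.9
ee_pos: [0.598, 0.2797, 0.2486]
eef_rot: [0.146, 0.989, 0.002, 0.003]
ft_force: [0.5, 0.2, 0.0]
width: 0.0865
grip_force: 0.0
```

Run:
```python
from bench import *
from h import *
s=read_state();print(s["width"],s["ft_force"],s["joint_positions"].round(2) if hasattr(s["joint_positions"],'round') else s["joint_positions"]);go(s,[.415,-.291,.24],41)
A=camera("scene");B=camera("side")
im=np.hstack([cv2.resize(A["color"][130:250,290:410],(400,400),interpolation=cv2.INTER_CUBIC),cv2.resize(B["color"][90:210,150:270],(400,400))]);cv2.imwrite("pics/p5.png",im[:,:,::-1])
```

```text
0.0865296983117752 [0.48925473 0.20199429 0.0109131 ] [-0.71  0.4   0.28  1.34 -0.11  1.41  0.84]
now [0.598  0.2797 0.2486] yaw 73.2 j7 0.84 shift [ 0.0105 -0.5993  0.0057] turn [0.0061 0.0036 0.5623]
```

View pics/p5.png

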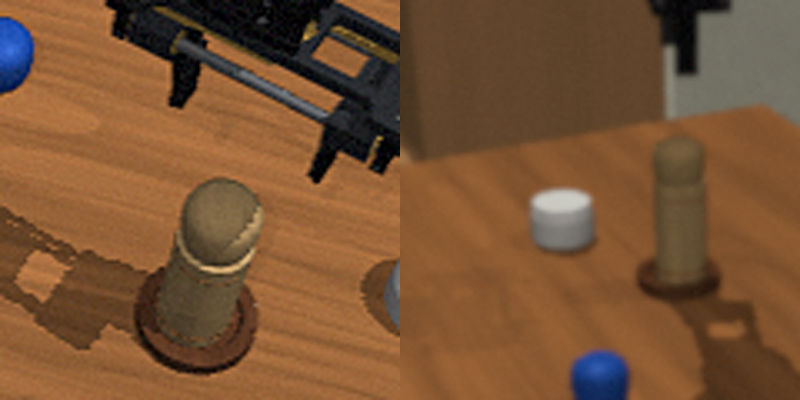

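The tall doll is complete and upright, with the head flush on the rim in both views. Next, the short body.

>>> {"api": "play_rows", "payload": {
  "increments": "0 0 0.03 0.001 -0.03 0 1;0 0 0.07 0.002 -0.075 0 1;0 0 0.11 0.003 -0.12 0 1;0 0 0.15 0.004 -0.165 0 1;0 0 0.19 0.005 -0.21 0 1;0 0 0.23 0.006 -0.25 0 1;0 0 0.26 0.006 -0.285 0 1;0 0 0.28 0.006 -0.3 0 1"
}}

```text
time: 11.8
ee_pos: [0.5028, -0.0099, 0.2426]
eef_rot: [0.285, 0.959, -0.0, -0.0]
ft_force: [0.5, 0.6, 0.1]
width: 0.0872
grip_force: 0.0
```

Run:
```python
from bench import *
from h import *
s=read_state();print(np.round(s["joint_positions"],2));go(s,[.415,-.291,.24],41)
```

```text
[-0.51  0.04  0.45  1.77 -0.02  1.34  0.94]
now [ 0.5028 -0.0099  0.2426] yaw 56.9 j7 0.94 shift [-0.0799 -0.2834  0.0029] turn [-1.000e-03 -2.000e-04  2.776e-01]
```

>>> {"api": "play_rows", "payload": {
  "increments": "0 0 0.03 -0.009 -0.03 0 1;0 0 0.07 -0.02 -0.07 0 1;0 0 0.11 -0.032 -0.115 0 1;0 0 0.15 -0.045 -0.16 0 1;0 0 0.19 -0.057 -0.205 0 1;0 0 0.23 -0.069 -0.245 0 1;0 0 0.26 -0.076 -0.27 0 1;0 0 0.278 -0.08 -0.283 0 1"
}}

```text
time: 12.6
ee_pos: [0.4165, -0.2902, 0.2433]
eef_rot: [0.415, 0.91, -0.0, 0.0]
ft_force: [0.3, -0.5, -0.8]
width: 0.0871
grip_force: 0.0
```

Run:
```python
from bench import *
from h import *
s,c,P=look("w7",[.415,-.291,.078],.08,75);print(np.round(s["joint_positions"],2));go(s,[.415,-.291,.041],41)
q=c["camera_from_world"]@[.415,-.291,.08,1];print(c["fx"]*q[0]/q[2]+c["cx"],c["fy"]*q[1]/q[2]+c["cy"])
```

```text
w7 pred 255.1 179.7 seen 252.4 172.7 -> [ 0.408  -0.2871  0.08  ] area dia px 45.7
[-0.2   0.04  0.76  1.77 -0.03  1.34  1.27]
now [ 0.4165 -0.2902  0.2433] yaw 41.0 j7 1.27 shift [ 0.0004 -0.0015  0.2023] turn [-0.0006  0.0005  0.0002]
255.09861590430182 180.09903928172724
```

View pics/w7.png

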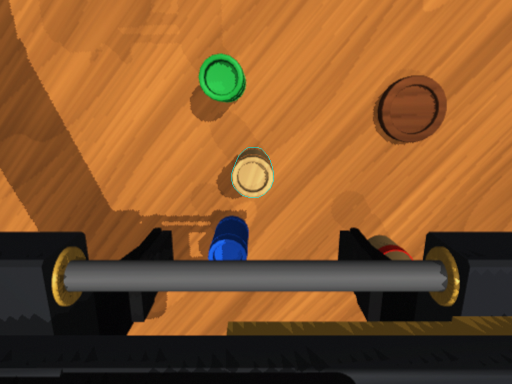

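The short body's rim is centred at (252.5,176.5) with a clear margin to the green and blue bodies and the painted doll. Descending.

>>> {"api": "play_rows", "payload": {
  "increments": "0 0 0 0.004 -0.004 0.04 1;0 0 0 0.004 -0.004 0.085 1;0 0 0 0.004 -0.004 0.13 1;0 0 0 0.004 -0.004 0.165 1;0 0 0 0.004 -0.004 0.19 1;0 0 0 0.004 -0.004 0.206 1;0 0 0 0.004 -0.004 0.206 0.6;0 0 0 0.004 -0.004 0.206 0.2",
  "grip_force": 14
}}

```text
time: 13.45
ee_pos: [0.4129, -0.2865, 0.0377]
eef_rot: [0.412, 0.911, 0.0, -0.0]
ft_force: [0.4, 0.3, 0.7]
width: 0.0779
grip_force: 0.0
```

>>> {"api": "play_rows", "payload": {
  "increments": "0 0 0 0 0 0 0.2;0 0 0 0 0 0 0.2;0 0 0 0 0 0 0.2;0 0 0 0 0 0 0.2"
}}

```text
time: 13.85
ee_pos: [0.4127, -0.2872, 0.0379]
eef_rot: [0.413, 0.911, 0.0, 0.001]
ft_force: [-0.3, -0.3, -0.6]
width: 0.0472
grip_force: 0.0
```

>>> {"api": "play_rows", "payload": {
  "increments": "0 0 0 0 0 -0.02 0.2;0 0 0 0 0 -0.05 0.2;0 0 0 0 0 -0.09 0.2;0 0 0 0 0 -0.12 0.2;0 0 0 0 0 -0.13 0.2;0 0 0 0 0 -0.13 0.2"
}}

```text
time: 14.45
ee_pos: [0.413, -0.2874, 0.1685]
eef_rot: [0.413, 0.911, 0.0, 0.001]
ft_force: [0.0, 0.2, -1.3]
width: 0.0416
grip_force: 14.0
```

Run:
```python
from bench import *
from h import *
s=read_state();print(s["width"],s["ft_force"]);go(s,[.508,-.1235,.10],56);go(s,[.508,-.1235,.10],41)
```

```text
0.041645165630339875 [ 0.00144699  0.21158237 -1.28330362]
now [ 0.413  -0.2874  0.1685] yaw 41.3 j7 1.32 shift [0.0607 0.1793 0.0687] turn [ 0.0018  0.0025 -0.2571]
now [ 0.413  -0.2874  0.1685] yaw 41.3 j7 1.32 shift [0.0607 0.1793 0.0687] turn [0.0021 0.0023 0.0047]
```

>>> {"api": "play_rows", "payload": {
  "increments": "0 0 0 0.01 0.03 0 0.2;0 0 0 0.023 0.07 0 0.2;0 0 0 0.037 0.11 0 0.2;0 0 0 0.05 0.15 0 0.2;0 0 0 0.0585 0.173 0.02 0.2;0 0 0 0.0607 0.179 0.04 0.2;0 0 0 0.0607 0.179 0.05 0.2;0 0 0 0.0607 0.179 0.05 0.2"
}}

```text
time: 15.25
ee_pos: [0.505, -0.124, 0.1152]
eef_rot: [0.413, 0.911, -0.001, -0.002]
ft_force: [0.0, 0.1, -0.2]
width: 0.042
grip_force: 14.0
```

>>> {"api": "play_rows", "payload": {
  "increments": "0 0 0 0 0 0 0.2;0 0 0 0 0 0 0.2"
}}

```text
time: 15.45
ee_pos: [0.507, -0.1245, 0.1182]
eef_rot: [0.413, 0.911, 0.0, 0.001]
ft_force: [1.6, 0.2, -0.4]
width: 0.0418
grip_force: 14.0
```

Run:
```python
from bench import *
from h import *
s=read_state();print(s["width"],s["ft_force"]);go(s,[.508,-.1235,.048],41)
A=camera("scene");B=camera("side")
for n,c,o in(("scene",A,(160,110)),("side",B,(217,160))):
  for z in (.016,s["ee_pos"][2]-.038,s["ee_pos"][2]-.038+.08):
    q=c["camera_from_world"]@[s["ee_pos"][0],s["ee_pos"][1],z,1];print(n,round(z,3),(c["fx"]*q[0]/q[2]+c["cx"]-o[0])*4,(c["fy"]*q[1]/q[2]+c["cy"]-o[1])*4)
im=np.hstack([cv2.resize(A["color"][110:210,160:260],(400,400),interpolation=cv2.INTER_CUBIC),cv2.resize(B["color"][160:260,217:317],(400,400),interpolation=cv2.INTER_CUBIC)]);cv2.imwrite("pics/p6.png",im[:,:,::-1])
```

```text
0.04175459654366178 [ 1.64900413  0.18767338 -0.35682554]
now [ 0.507  -0.1245  0.1182] yaw 41.2 j7 0.99 shift [0.0002 0.0013 0.0702] turn [0.001  0.0012 0.0029]
scene 0.016 186.34391191947634 174.44332735321564
scene 0.08 177.4050128865665 114.4283603247925
scene 0.16 165.14459147240007 32.1129896939363
side 0.016 199.71330764143477 295.5142748428708
side 0.08 201.9994186056424 216.3100029139996
side 0.16 205.02171999860957 111.59978318827177
```

View pics/p6.png

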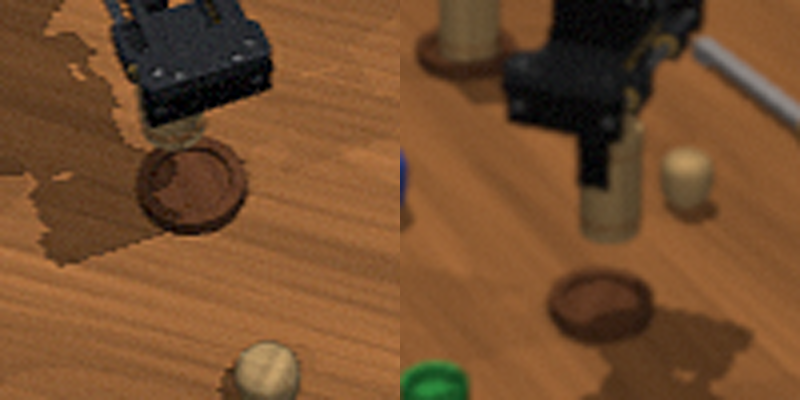

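The short body is held above the narrow plinth and hangs about 10 mm lower in the grip than planned. In the left crop the plinth is centred near (192,178); in the right crop the foot is near x=610 and the plinth near x=600. I measure the body's edges numerically before lowering it.

Run:
```python
from bench import *
from h import *
import pickle
s=read_state();A=camera("scene");B=camera("side")
_,a0,b0=pickle.load(open('v0.pkl','rb'))
S=lambda c:cv2.cvtColor(c["color"],cv2.COLOR_RGB2HSV)[:,:,1].astype(int)
print("tcp",s["ee_pos"].round(4) if hasattr(s["ee_pos"],'round') else s["ee_pos"])
def proj(c,p):
    q=c["camera_from_world"]@[*p,1];return (c["fx"]*q[0]/q[2]+c["cx"],c["fy"]*q[1]/q[2]+c["cy"])
for v in range(200,224,3):print("side",v,S(B)[v,255:285])
for v in range(134,150,2):print("scene",v,S(A)[v,188:222])
for z in(.06,.08,.10,.12):print(z,"side",np.round(proj(B,[*s["ee_pos"][:2],z]),1),"scene",np.round(proj(A,[*s["ee_pos"][:2],z]),1))
# plinth dark rows in undisturbed pictures
for n,c,rs,u0,u1 in(("scene",a0,range(144,170,3),185,232),("side",b0,range(226,246,2),248,286)):
    V=c["color"].max(2).astype(int)
    for v in rs:print(n,v,V[v,u0:u1])
```

```text
tcp [ 0.5072 -0.1241  0.1183]
side 200 [163 163 167 169 168 165 168 112 113  55  73  73   0 196 135 138 131 126
 125 132 132 138 155 169 166 164 163 147 131 124]
side 203 [169 165 166 168 167 165 153 156  36  55  90  36 113  90 135 125 125 127
 121 129 120 135 156 165 165 163 162 143 125 119]
side 206 [166 167 163 164 165 171 164 157 121 146 135  91 122 117 126 121 121 124
 125 125 125 137 150 163 165 164 168 150 132 125]
side 209 [168 169 164 163 169 162 156 146 123 127 121 121 129 124 124 124 123 122
 118 119 127 139 154 160 164 166 164 158 149 135]
side 212 [167 161 166 161 164 162 161 138 129 120 122 124 120 125 121 128 126 125
 130 125 126 146 162 167 168 169 164 167 161 161]
side 215 [163 162 171 164 166 163 166 151 142 147 133 137 126 125 129 129 128 129
 145 138 151 152 161 167 171 165 164 169 161 164]
side 218 [168 167 166 169 162 161 161 149 129 130 125 130 133 129 139 129 132 133
 129 130 133 159 161 167 165 168 164 165 164 163]
side 221 [165 160 163 165 164 165 162 163 168 167 161 158 155 160 155 158 160 159
 162 160 169 163 165 168 168 165 167 166 165 165]
scene 134 [173
[... 4120 characters left out ...]
78  77  75  73  99 128 135 139
 140 138]
side 238 [141 143 136 130 122 108  73  54  59  72  84  90  93  92  91  86  87  84
  84  84  83  86  87  87  83  83  82  81  73  65  57  56  93 123 134 136
 139 139]
side 240 [142 142 140 133 129 119 105  75  47  41  54  61  66  71  74  77  76  78
  84  85  84  82  83  80  75  72  66  59  46  43  39  56  82 108 131 133
 132 133]
side 242 [140 141 142 142 139 133 127 115  93  60  45  50  51  51  49  52  49  51
  55  55  52  52  54  51  51  50  46  45  42  51  65  95 116 124 134 133
 132 131]
side 244 [141 138 139 141 143 142 139 134 122 112  95  79  69  57  57  54  50  50
  48  45  51  49  50  49  54  59  63  69  75  86 100 116 129 134 135 132
 133 136]
```

Run:
```python
from bench import *
from h import *
def cam(p,q):
    s=dict(ee_pos=np.array(p),eef_rot=np.array(q)/np.linalg.norm(q));c=camera("wrist");return wrist("tmp",s,c,0)
im=cv2.imread("pics/w7.png")
c=cam([.4165,-.2902,.2433],[.415,.91,0,0])
V=im.max(2).astype(int)
for v in(90,100,108,116):print(v,[u for u in range(365,460) if V[v,u]<150][::200] ,V[v,372:384],V[v,438:452])
for u in(405,413,420):print(u,V[68:82,u],V[134:150,u])
print("plinth",plane(c,413,107,.016),"short",plane(c,252.5,176.5,.08),"green",plane(c,222,77,.08))
```

```text
90 [385] [213 214 213 208 198 191 190 188 187 183 181 177] [127 127 128 127 130 147 173 178 179 180 181 181 181 179]
100 [377] [192 181 175 173 162 130 107  83  41  33  37  54] [ 99 126 130 129 129 129 129 128 142 176 187 193 195 197]
108 [374] [189 163 113 108 108  90  43  33  33  44  82 123] [ 72 124 133 132 131 130 129 129 153 198 201 199 198 194]
116 [373] [171 139 116 109 109  90  34  28  28  39  79 118] [124 125 123 122 121 121 142 183 190 193 199 198 194 191]
405 [187 183 181 185 186 187 186 184 176 116 101 131 141 142] [115 115 111 108 105 108 105  94 110 140 174 191 194 195 195 194]
413 [193 191 183 180 182 185 183 139 121 133 136 134 135 137] [ 95 113 111 106 105 107 105  96 133 183 199 199 195 191 183 180]
420 [197 196 196 198 195 193 190 145 122 131 132 132 133 135] [118 111 108 104 102 102 129 167 181 186 192 194 199 204 207 207]
plinth [ 0.503294   -0.12160266  0.016     ] short [ 0.41069944 -0.28983667  0.08      ] green [ 0.32856776 -0.23758168  0.08      ]
```

The wrist-camera position of the plinth and the relative offsets from both fixed cameras agree: the body has to move 5.5 mm along tool x and −1.2 mm along tool y.

>>> {"api": "play_rows", "payload": {
  "increments": "0 0 0 0.0055 -0.0012 0.01 0.2;0 0 0 0.0055 -0.0012 0.025 0.2;0 0 0 0.0055 -0.0012 0.035 0.2;0 0 0 0.0055 -0.0012 0.042 0.2;0 0 0 0.0055 -0.0012 0.044 0.2;0 0 0 0.0055 -0.0012 0.044 0.2;0 0 0 0.0055 -0.0012 0.044 0.2"
}}

```text
time: 16.4
ee_pos: [0.5027, -0.1203, 0.0739]
eef_rot: [0.413, 0.911, 0.0, 0.001]
ft_force: [-0.9, 0.5, -0.7]
width: 0.0416
grip_force: 14.0
```

Run:
```python
from bench import *
from h import *
s=read_state();A=camera("scene");B=camera("side")
print("tcp",np.round(s["ee_pos"],4),np.round(s["ft_force"],1))
S=lambda c:cv2.cvtColor(c["color"],cv2.COLOR_RGB2HSV)[:,:,1].astype(int)
for v in range(216,242,3):print("side",v,S(B)[v,255:280],B["color"].max(2)[v,255:280])
for v in range(148,164,2):print("scene",v,S(A)[v,192:222],A["color"].max(2)[v,192:222])
```

```text
tcp [ 0.5027 -0.1203  0.0739] [-0.9  0.5 -0.7]
side 216 [164 164 162 162 194  55  91  23 109  96  64 127 131 122 121 125 127 118
 126 150 162 167 169 165 164] [129 132 132 112  50  14  14  11  14   8  12  44  76  98  99  94  92  91
  89 104 134 150 152 150 151]
side 219 [163 164 165 164 179  18  85  51 146 119 128 118 122 123 130 121 125 129
 129 147 164 167 168 168 162] [128 132 128 106  54  14  12   5   7  15  16  54  86 104  98  93  94  93
  91 111 138 145 144 144 151]
side 222 [160 163 162 164 149 130 126 125 127 125 126 125 133 127 125 118 127 127
 135 153 160 164 164 169 163] [134 128 131 120 103  86  85  90  88  88  87  94  98 104  98  95  92  88
  89 113 143 148 149 145 144]
side 225 [162 165 165 161 150 138 119 123 128 125 124 123 119 126 125 126 123 125
 133 151 162 163 161 163 165] [146 142 136 128 104  87  88  95  98 100 101 104 105 103  98  93  89  90
  90 113 142 147 146 144 145]
side 228 [165 165 164 161 161 147 134 133 126 125 125 121 125 129 125 129 135 136
 147 156 160 165 165 164 167] [145 144 135 117  90  78  84  90  97 100 102 101 104 101  98  93  89  86
  80  93
[... 2154 characters left out ...]
150 162 177 176
 145 156 175 160 151 156 152 138 156 159 167 192] [ 89  94  69  55  56  56  56  59  60  62  62  61  66  64  61  60  59  58
  93 106 102 110 103 100  99 105 100  98  58  65]
scene 160 [166 151 155 139 192 127 166 168 150 150 141 165 165 149 132 163 161 166
 151 144 159 157 145 148 158 158 151 174 143 155] [ 97 101  79  55  53  62  57  50  56  63  58  62  65  60  62  91 106  97
  98 103 104 101 100 105 105 110 108  63  25 128]
scene 162 [157 169 156 176 255 152 145 159 167 185 141 168 166 176 189 143 171 161
 146 164 170 178 162 156 141 165 115 189 162 158] [ 99  98 103  71  25  47  58  61  64  58  65  56  57  61  54  57  88  95
  94  95  96  90  96 106 103  65  42  50 145 166]
```

The body's centre now matches the plinth's: 266.4 against 266.4 px in the side view and about 207 against 207 px in the scene view. Lowering to contact.

>>> {"api": "play_rows", "payload": {
  "increments": "0 0 0 0 0 0.004 0.2;0 0 0 0 0 0.008 0.2;0 0 0 0 0 0.011 0.2;0 0 0 0 0 0.013 0.2;0 0 0 0 0 0.013 0.2"
}}

```text
time: 17.0
ee_pos: [0.5022, -0.1201, 0.0601]
eef_rot: [0.413, 0.911, -0.0, -0.0]
ft_force: [-0.6, 0.4, -1.3]
width: 0.0417
grip_force: 14.0
```

>>> {"api": "play_rows", "payload": {
  "increments": "0 0 0 0 0 0.001 0.2;0 0 0 0 0 0.002 0.2;0 0 0 0 0 0.003 0.2;0 0 0 0 0 0.003 0.2"
}}

```text
time: 17.4
ee_pos: [0.5024, -0.1202, 0.0574]
eef_rot: [0.413, 0.911, 0.0, 0.0]
ft_force: [0.4, 0.2, 0.1]
width: 0.0414
grip_force: 14.0
```

>>> {"api": "play_rows", "payload": {
  "increments": "0 0 0 0 0 0.001 0.2;0 0 0 0 0 0.002 0.2;0 0 0 0 0 0.002 0.2"
}}

```text
time: 17.7
ee_pos: [0.5026, -0.1209, 0.0563]
eef_rot: [0.413, 0.911, -0.0, 0.0]
ft_force: [-3.6, -1.7, 10.6]
width: 0.0416
grip_force: 14.0
```

>>> {"api": "play_rows", "payload": {
  "increments": "0 0 0 0 0 0.001 0.2;0 0 0 0 0 0.002 0.2;0 0 0 0 0 0.002 0.2"
}}

```text
time: 18.0
ee_pos: [0.5028, -0.1214, 0.0549]
eef_rot: [0.413, 0.911, 0.0, 0.001]
ft_force: [-5.6, -2.2, 17.7]
width: 0.0414
grip_force: 14.0
```

Run:
```python
from bench import *
from h import *
s=read_state();A=camera("scene");B=camera("side");c=wrist("w9",s,camera("wrist"),0)
im=np.hstack([cv2.resize(A["color"][125:175,182:232],(400,400),interpolation=cv2.INTER_CUBIC),cv2.resize(B["color"][200:250,242:292],(400,400),interpolation=cv2.INTER_CUBIC)])
im=np.clip(im*1.6,0,255).astype(np.uint8);w=cv2.convertScaleAbs(c["color"][60:160,156:356],alpha=1.3);im=np.vstack([im,cv2.resize(w,(400,200)) if 0 else cv2.resize(w,(800,200))[:,:]]);cv2.imwrite("pics/p7.png",im[:,:,::-1])
```

```text
(no output)
```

View pics/p7.png

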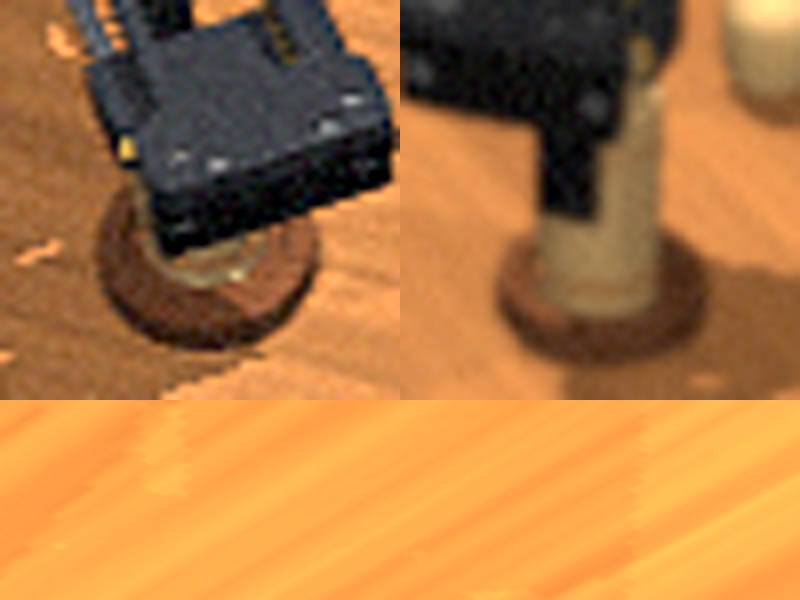

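In the side crop the foot's front edge is at (600,315), and in the scene crop it is at about (205,287). The gaps to the plinth's edge (7 and 32 px) fit a centred foot on the recess floor. Releasing.

>>> {"api": "play_rows", "payload": {
  "increments": "0 0 0 0 0 -0.002 0.6;0 0 0 0 0 -0.002 0.8;0 0 0 0 0 -0.002 1;0 0 0 0 0 -0.002 1;0 0 0 0 0 -0.002 1;0 0 0 0 0 -0.05 1;0 0 0 0 0 -0.1 1;0 0 0 0 0 -0.15 1"
}}

```text
time: 18.95
ee_pos: [0.5018, -0.1203, 0.2051]
eef_rot: [0.413, 0.911, -0.0, -0.0]
ft_force: [1.9, 0.7, -0.0]
width: 0.0862
grip_force: 0.0
```

>>> {"api": "play_rows", "payload": {
  "increments": "0 0 0 0 0 -0.035 1;0 0 0 0 0 -0.035 1;0 0 0 0 0 -0.035 1"
}}

```text
time: 19.25
ee_pos: [0.5025, -0.1201, 0.2386]
eef_rot: [0.413, 0.911, 0.0, 0.001]
ft_force: [0.3, -0.8, -0.9]
width: 0.0871
grip_force: 0.0
```

```bash
cat >> h.py <<'E'
def pale(c,box,smax,vmin):
    """largest pale blob in box (u0,v0,u1,v1), scaled x4: hull + centre px"""
    u0,v0,u1,v1=box;im=cv2.resize(c["color"][v0:v1,u0:u1],None,fx=4,fy=4,interpolation=cv2.INTER_CUBIC)
    h=cv2.cvtColor(im,cv2.COLOR_RGB2HSV);m=((h[:,:,1]<smax)&(h[:,:,2]>vmin)).astype(np.uint8)
    m=cv2.morphologyEx(m,cv2.MORPH_OPEN,np.ones((7,7)))
    cs,_=cv2.findContours(m,cv2.RETR_EXTERNAL,cv2.CHAIN_APPROX_NONE);k=cv2.convexHull(max(cs,key=cv2.contourArea))
    x,y,w,hh=cv2.boundingRect(k);r=cv2.minAreaRect(k);u,v=cen(k)
    f=lambda a,o:(a+.5)/4-.5+o
    print("cen",round(f(u,u0),1),round(f(v,v0),1),"bbox u",round(x/4+u0,1),round((x+w)/4+u0,1),"v",round(y/4+v0,1),round((y+hh)/4+v0,1),"minrect",[round(t/4,1) for t in r[1]],round(r[2],1))
    return f(u,u0),f(v,v0)
E
python3 - <<'E'
from bench import *
from h import *
import pickle
s=read_state();A=camera("scene");B=camera("side");W=wrist("w10",s,camera("wrist"),0)
pickle.dump((s,A,B,W),open('p8.pkl','wb'));print(s["width"],np.round(s["ft_force"],1),np.round(s["joint_positions"],2))
proj=lambda c,p:np.round([(c["fx"]*(q:=c["camera_from_world"]@[*p,1])[0]/q[2]+c["cx"]),c["fy"]*q[1]/q[2]+c["cy"]],1)
for n,c in(("scene",A),("side",B),("wrist",W)):
    a=proj(c,[.503,-.1205,.09]);b=proj(c,[.503,-.1205,.01]);print(n,"pred top",a,"foot",b)
pa=pale(A,(185,110,225,165),145,0);pb=pale(B,(245,195,290,245),145,0)
print("mid tri",tri([ray(A,*pa),ray(B,*pb)]),"at z.05",plane(A,*pa,.05),plane(B,*pb,.05))
u,v=proj(W,[.503,-.1205,.09]).astype(int);pw=pale(W,(u-40,v-45,u+40,min(v+40,228)),150,100);print("rim(wrist silhouette)",plane(W,*pw,.09))
p=proj(W,[.641,-.0245,.021]);print("small head pred in wrist",p);go(s,[.643,-.024,.24])
E
```

```text
0.08710113404592307 [ 0.3 -0.8 -0.9] [-0.45  0.07  0.64  1.75 -0.05  1.33  0.91]
scene pred top [206.  135.4] foot [208.7 154.2]
side pred top [265.6 210.6] foot [264.9 235.3]
wrist pred top [256.6 184.3] foot [256.3 169.1]
cen 206.1 144.8 bbox u 197.0 216.0 v 129.8 161.0 minrect [31.2, 16.8] 82.7
cen 266.6 223.0 bbox u 259.2 275.0 v 207.8 240.0 minrect [32.0, 15.5] 90.0
mid tri [ 0.50504462 -0.12358506  0.051945  ] at z.05 [ 0.50322346 -0.12401894  0.05      ] [ 0.50684147 -0.12147655  0.05      ]
cen 255.3 187.0 bbox u 234.2 277.2 v 166.5 208.5 minrect [41.8, 42.8] 90.0
rim(wrist silhouette) [ 0.50380443 -0.1232485   0.09      ]
small head pred in wrist [399.4 186.6]
now [ 0.5025 -0.1201  0.2386] yaw 41.3 j7 0.91 shift [-0.0205  0.1689 -0.0011] turn None
```

The short body stands upright at seated height in the narrow plinth: mid-height is 0.052 m against 0.050, and both silhouettes match the prediction. Next, the small head.

>>> {"api": "play_rows", "payload": {
  "increments": "0 0 0 -0.003 0.025 0 1;0 0 0 -0.007 0.06 0 1;0 0 0 -0.012 0.1 0 1;0 0 0 -0.016 0.135 0 1;0 0 0 -0.02 0.16 0 1;0 0 0 -0.0205 0.169 0 1;0 0 0 -0.0205 0.169 0 1;0 0 0 -0.0205 0.169 0 1"
}}

```text
time: 20.2
ee_pos: [0.642, -0.0256, 0.2381]
eef_rot: [0.413, 0.911, -0.001, -0.0]
ft_force: [0.0, -0.4, 0.6]
width: 0.0868
grip_force: 0.0
```

Run:
```python
from bench import *
from h import *
import pickle
_,a0,_=pickle.load(open('v0.pkl','rb'))
for p in((262,380),(340,405),(458,443)):print("gouge",plane(a0,p[0]/1.5625,p[1]/1.5625,.015)[:2].round(3))
s=read_state();W=wrist("w11",s,camera("wrist"),0)
q=W["camera_from_world"]@[.643,-.024,.021,1];u=W["fx"]*q[0]/q[2]+W["cx"];v=W["fy"]*q[1]/q[2]+W["cy"];print("pred",u,v)
u,v=int(u),int(v)
p=pale(W,(u-40,v-40,u+40,min(v+40,228)),155,60);P=plane(W,*p,.024);print(P);go(s,[P[0],P[1],.007],41)
print(cv2.cvtColor(W["color"],cv2.COLOR_RGB2HSV)[int(p[1]),u-30:u+30,1],W["color"].max(2)[int(p[1]),u-30:u+30])
```

```text
gouge [ 0.782 -0.117]
gouge [0.784 0.011]
gouge [0.787 0.195]
pred 258.2888067933929 170.02233521063374
cen 258.1 165.3 bbox u 241.2 276.2 v 148.0 183.5 minrect [35.2, 34.8] 90.0
[ 0.63890156 -0.01964737  0.024     ]
now [ 0.642  -0.0256  0.2381] yaw 41.2 j7 0.84 shift [0.0065 0.0018 0.2311] turn [-0.0011  0.0002  0.0028]
[187 186 186 186 187 187 189 189 188 189 188 188 177 144 142 140 137 136
 134 131 132 131 129 129 129 131 132 133 131 131 131 133 132 131 131 130
 128 128 129 131 132 133 136 137 138 140 142 143 164 187 187 185 186 188
 189 188 187 187 189 188] [190 195 199 195 194 184 143 120 122 124 126 125 118 119 165 184 201 216
 226 230 230 230 234 235 234 232 230 229 228 227 227 227 228 230 232 231
 235 234 232 230 228 223 215 201 186 171 158 139 131 183 183 183 184 183
 182 183 185 188 188 187]
```

The blob is a clean 35 px circle, as expected for 41 mm, and the gouge is 0.14 m away. Descending.

>>> {"api": "play_rows", "payload": {
  "increments": "0 0 0 0.0065 0.002 0.04 1;0 0 0 0.0065 0.002 0.085 1;0 0 0 0.0065 0.002 0.13 1;0 0 0 0.0065 0.002 0.17 1;0 0 0 0.0065 0.002 0.205 1;0 0 0 0.0065 0.002 0.223 1;0 0 0 0.0065 0.002 0.23 1;0 0 0 0.0065 0.002 0.23 1",
  "grip_force": 8
}}

```text
time: 21.05
ee_pos: [0.6396, -0.0187, 0.0086]
eef_rot: [0.413, 0.911, -0.0, -0.0]
ft_force: [0.6, -0.2, 1.4]
width: 0.087
grip_force: 0.0
```

>>> {"api": "play_rows", "payload": {
  "increments": "0 0 0 0 0 0 0.6;0 0 0 0 0 0 0.2;0 0 0 0 0 0 0.2;0 0 0 0 0 0 0.2;0 0 0 0 0 0 0.2;0 0 0 0 0 0 0.2;0 0 0 0 0 0 0.2;0 0 0 0 0 0 0.2"
}}

```text
time: 21.85
ee_pos: [0.6402, -0.018, 0.0086]
eef_rot: [0.413, 0.911, 0.0, 0.0]
ft_force: [-0.4, -0.5, -0.0]
width: 0.0405
grip_force: 8.0
```

>>> {"api": "play_rows", "payload": {
  "increments": "0 0 0 0 0 -0.025 0.2;0 0 0 0 0 -0.06 0.2;0 0 0 0 0 -0.095 0.2;0 0 0 0 0 -0.115 0.2;0 0 0 0 0 -0.12 0.2;0 0 0 0 0 -0.12 0.2;0 0 0 0 0 -0.12 0.2"
}}

```text
time: 22.55
ee_pos: [0.6394, -0.0178, 0.1271]
eef_rot: [0.413, 0.911, -0.0, -0.001]
ft_force: [-0.2, 0.1, 0.1]
width: 0.0402
grip_force: 8.0
```

Run:
```python
from bench import *
from h import *
s=read_state();print(s["width"]);go(s,[.504,-.123,.105],41)
```

```text
0.04020439335710384
now [ 0.6394 -0.0178  0.1271] yaw 41.3 j7 0.87 shift [ 0.0102 -0.1711  0.0223] turn [-0.0014 -0.0008  0.0046]
```

>>> {"api": "play_rows", "payload": {
  "increments": "0 0 0 0.002 -0.03 0 0.2;0 0 0 0.004 -0.07 0 0.2;0 0 0 0.007 -0.11 0 0.2;0 0 0 0.009 -0.145 0 0.2;0 0 0 0.01 -0.165 0 0.2;0 0 0 0.0102 -0.171 0.008 0.2;0 0 0 0.0102 -0.171 0.016 0.2;0 0 0 0.0102 -0.171 0.018 0.2"
}}

```text
time: 23.35
ee_pos: [0.5048, -0.1219, 0.1087]
eef_rot: [0.412, 0.911, -0.0, -0.001]
ft_force: [-0.3, 0.4, -0.5]
width: 0.0401
grip_force: 8.0
```

>>> {"api": "play_rows", "payload": {
  "increments": "0 0 0 0 0 0 0.2;0 0 0 0 0 0 0.2;0 0 0 0 0 0 0.2"
}}

```text
time: 23.65
ee_pos: [0.5054, -0.1228, 0.1106]
eef_rot: [0.412, 0.911, -0.0, 0.0]
ft_force: [0.7, 0.2, -0.7]
width: 0.0405
grip_force: 8.0
```

Run:
```python
from bench import *
from h import *
import pickle
s=read_state();A=camera("scene");B=camera("side");W=wrist("w12",s,camera("wrist"),0)
print(s["width"],np.round(s["ft_force"],1));go(s,[.504,-.123,.0906],41)
S=lambda c:cv2.cvtColor(c["color"],cv2.COLOR_RGB2HSV)[:,:,1].astype(int)
for v in range(188,236,4):print("side",v,S(B)[v,255:282],B["color"].max(2)[v,255:282])
```

```text
0.04050207191480274 [ 0.7  0.2 -0.7]
now [ 0.5054 -0.1228  0.1106] yaw 41.3 j7 1.0 shift [ 0.0007 -0.0012  0.02  ] turn [0.0001 0.0007 0.0051]
side 188 [255 102  28  64  57 159 109 106 106  85  43  98  16  96  27  51  12  71
 102 143 141 145 170 166 164 162 167] [  3  15   9  12   9   8   7  12  12  12  12  13  16   8  19  15  21  43
  70  75  65  51  87 126 140 142 136]
side 192 [153 128  51  39 255  43  93  96 102  34  55  27   7  12  15  35  15  85
  38 131 164 164 165 169 167 162 164] [ 10  10  10  13   1  18  11  16  10  15  14  28  37  41  35  22  17  24
  27  39  87 126 136 136 136 140 140]
side 196 [162 167 164 161 148 184  36 219  64  51  64 255  85  23  21 111 111 124
 122 126 143 162 166 165 163 169 165] [134 124 112  95  69  36  14   7  12  10   8   4  12  11  12  23  60  99
 121 117 116 131 134 131 130 125 127]
side 200 [166 167 165 167 167 170 165  51  85  15  46  77 127 126 121 126 122 124
 124 123 147 165 167 169 164 164 162] [154 153 156 153 134  84  31  10  12  17  11  10  26  65  97 115 115 111
 103  95 109 128 134 136 135 134 132]
side 204 [166 169 167 166 164 167
[... 1114 characters left out ...]
50 153]
side 224 [167 164 167 159 146 142 115 125 122 120 124 123 124 125 128 125 133 133
 133 157 165 164 165 166 162 166 165] [139 137 131 119  94  81  89  94  96 102 105 106 105 100  98  92  90  88
  94 115 141 146 144 146 148 143 142]
side 228 [165 166 164 163 143 124 129 119 117 124 131 130 127 128 121 126 126 129
 141 155 172 164 165 165 164 169 166] [145 143 135 114  91  82  89  94  98 101 101 102 104 102  97  91  89  87
  85  97 117 132 141 147 146 143 146]
side 232 [164 159 176 155 143 143 125 126 128 119 126 126 121 126 124 125 129 125
 132 176 162 181 163 164 176 167 162] [ 98  88  77  74  80  82  88  93  96 101  99 101 103 101  97  90  89  88
  77  61  52  45  50  59  87 124 143]
```

The head sits about 1 px (2–3 mm) too far right of the body in the side view, so I correct by (0.0018, −0.001) and lower.

>>> {"api": "play_rows", "payload": {
  "increments": "0 0 0 0.0018 -0.001 0 0.2;0 0 0 0.0018 -0.001 0.004 0.2;0 0 0 0.0018 -0.001 0.008 0.2;0 0 0 0.0018 -0.001 0.012 0.2;0 0 0 0.0018 -0.001 0.015 0.2;0 0 0 0.0018 -0.001 0.017 0.2;0 0 0 0.0018 -0.001 0.018 0.2;0 0 0 0.0018 -0.001 0.018 0.2"
}}

```text
time: 24.6
ee_pos: [0.5029, -0.1224, 0.0924]
eef_rot: [0.413, 0.911, -0.0, 0.0]
ft_force: [0.2, 0.5, -0.2]
width: 0.0404
grip_force: 8.0
```

>>> {"api": "play_rows", "payload": {
  "increments": "0 0 0 0 0 0.001 0.2;0 0 0 0 0 0.002 0.2;0 0 0 0 0 0.002 0.2"
}}

```text
time: 24.9
ee_pos: [0.5031, -0.1223, 0.0906]
eef_rot: [0.413, 0.911, 0.0, 0.0]
ft_force: [0.5, -0.2, -0.0]
width: 0.0404
grip_force: 8.0
```

>>> {"api": "play_rows", "payload": {
  "increments": "0 0 0 0 0 0.001 0.2;0 0 0 0 0 0.0015 0.2;0 0 0 0 0 0.0015 0.2"
}}

```text
time: 25.2
ee_pos: [0.5039, -0.1225, 0.0902]
eef_rot: [0.413, 0.911, 0.001, 0.001]
ft_force: [-2.2, 1.3, 10.8]
width: 0.0402
grip_force: 9.2
```

>>> {"api": "play_rows", "payload": {
  "increments": "0 0 0 0 0 0.001 0.2;0 0 0 0 0 0.001 0.2"
}}

```text
time: 25.4
ee_pos: [0.5043, -0.1225, 0.0896]
eef_rot: [0.413, 0.911, 0.001, 0.001]
ft_force: [-2.2, 0.9, 13.7]
width: 0.0401
grip_force: 11.3
```

Contact came at the expected seated height, so I release and retreat.

>>> {"api": "play_rows", "payload": {
  "increments": "0 0 0 0 0 -0.001 0.6;0 0 0 0 0 -0.001 0.8;0 0 0 0 0 -0.001 1;0 0 0 0 0 -0.001 1;0 0 0 0 0 -0.001 1;0 0 0 0 0 -0.04 1;0 0 0 0 0 -0.08 1;0 0 0 0 0 -0.12 1"
}}

```text
time: 26.2
ee_pos: [0.502, -0.1224, 0.2088]
eef_rot: [0.413, 0.911, -0.001, -0.001]
ft_force: [1.8, -0.3, -0.2]
width: 0.0863
grip_force: 0.0
```

>>> {"api": "play_rows", "payload": {
  "increments": "0 0 0 0 0 -0.04 1;0 0 0 0 0 -0.05 1;0 0 0 0 0 -0.05 1;0 0 0 0 0 -0.05 1"
}}

```text
time: 26.6
ee_pos: [0.5022, -0.1221, 0.2565]
eef_rot: [0.413, 0.911, -0.0, -0.001]
ft_force: [0.4, 0.3, 0.3]
width: 0.0867
grip_force: 0.0
```

Run:
```python
from bench import *
from h import *
s=read_state();print(s["width"],np.round(s["ft_force"],1),np.round(s["ee_pos"],3));A=camera("scene");B=camera("side")
proj=lambda c,p:np.round([(c["fx"]*(q:=c["camera_from_world"]@[*p,1])[0]/q[2]+c["cx"]),c["fy"]*q[1]/q[2]+c["cy"]],1)
print("whole dolls: predicted top/foot, then blob")
for n,p,h,bx in(("short",(.504,-.122),.124,((185,100,225,165),(245,180,290,245))),("tall",(.5965,.279),.164,((325,150,385,235),(210,125,250,190)))):
    for c,b in zip((A,B),bx):
        print(n,proj(c,[*p,h]),proj(c,[*p,.01]));pale(c,b,147,0)
```

```text
0.08665117704815813 [0.4 0.3 0.3] [ 0.502 -0.122  0.256]
whole dolls: predicted top/foot, then blob
short [204.1 127. ] [208.1 154.3]
cen 203.1 139.3 bbox u 192.0 214.5 v 119.8 160.2 minrect [41.5, 16.9] 75.3
short [266.4 199.8] [265.5 235.5]
cen 266.9 219.9 bbox u 259.5 275.5 v 200.5 240.5 minrect [15.4, 39.8] 1.2
tall [358.  190.5] [347.5 224.1]
cen 352.5 207.4 bbox u 337.0 369.5 v 183.2 231.8 minrect [24.8, 51.1] 16.9
tall [232.7 131.4] [233.3 172.2]
cen 236.5 148.6 bbox u 226.0 250.0 v 125.0 175.8 minrect [50.5, 23.8] 90.0
```

Run:
```python
from bench import *
from h import *
A=camera("scene");H=cv2.cvtColor(A["color"],cv2.COLOR_RGB2HSV)
for v in range(117,160,3):print(v,H[v,188:222,1],H[v,188:222,2])
```

```text
117 [167 161 159 161 157 155 173 165 157 156 158 157 160 163 160 166 167 174
 154 159 152 157 166 161 160 161 159 160 155 159 153 153 160 153] [162 165 160 157 153 151 143 150 151 152 152 154 156 158 163 161 159 160
 164 165 164 161 158 163 164 160 157 156 155 154 153 153 150 153]
120 [164 155 155 165 162 168 166 157 165 157 157 161 171 171 168 171 168 162
 172 163 159 154 160 165 163 166 162 170 156 160 156 164 163 164] [138 140 145 150 154 150 149 156 158 154 161 160 161 160 164 155 158 159
 151 152 157 161 158 158 156 158 162 159 163 163 162 160 158 160]
123 [158 160 164 150 157 158 157 164 150 115 112 114 112 116 117 116 117 117
 113 111 121 151 167 154 166 162 160 158 154 159 160 162 162 160] [152 155 149 156 154 155 153 157 129 158 177 170 176 171 163 160 159 179
 187 158 139 152 159 154 155 157 158 157 157 154 156 153 156 156]
126 [155 160 165 157 166 160 141 123 114 115 115 116 120 111 119 112 116 117
 115 118 118 105 143 160 161 161 155 155 167 173 158 153 155 166] [153 153 151 154 149 155 123 122 166 180 184 181 174 170 172 193 196 187
 173 151 140 112 112 134 141 144 148 1
[... 2429 characters left out ...]
99 102 102  99 105 106  75  52  65  48  39  82  89  78  87  89  99 105
 103 110 109 108 103 102  94 106  91  92  97  77  86 102  96  98]
156 [166 154 172 152 154 164 157 165 147 179 173 139 107 145 164 130 125 112
 112  96 105 139 152 145 144 103 135 156 158 164 156 156 155 182] [143 114  83  92  98  81  86  91  97  57  53  57  67  95 101  92  92  98
 100 106 107  99 109 104  85  94  89  85 100  84  90 100  97  84]
159 [161 164 164 162 174 157 196 148 160 155 160 149 161 186 137 102 114 108
 101 106 106 121 117 120 168 169 157 166 153 154 162 153 146 166] [149 152 151 146 107  81  43  74  89  84  91  91  95  67  56  85  92 102
  91 106 116 114  87  66  85 101 104  83  95 103 107  80  35 100]
```

Run:
```python
from bench import *
from h import *
A=camera("scene");B=camera("side");print(np.round(read_state()["time"],2))
H=cv2.cvtColor(B["color"],cv2.COLOR_RGB2HSV)
for v in range(196,224,2):print(v,H[v,255:282,1])
def top(c,box,rows):  # enclosing circle of the head part only
    u0,v0,u1,v1=box;h=cv2.cvtColor(cv2.resize(c["color"][v0:v1,u0:u1],None,fx=4,fy=4,interpolation=cv2.INTER_CUBIC),cv2.COLOR_RGB2HSV)
    m=cv2.morphologyEx((h[:,:,1]<140).astype(np.uint8),cv2.MORPH_OPEN,np.ones((9,9)));m[int((rows-v0)*4):]=0
    k=max(cv2.findContours(m,0,1)[0],key=cv2.contourArea);x,y,w,_=cv2.boundingRect(k);r=w/8
    p=((x+w/2)/4+u0-.5,y/4+v0+r-.5);print(p,"r",r);return p
a=top(A,(185,112,225,165),134);b=top(B,(245,190,290,245),208)
print("head",tri([ray(A,*a),ray(B,*b)]))
```

```text
26.85
196 [165 163 165 163 165 168 166 163 160 159 150 152 153 156 159 160 167 171
 166 166 164 167 167 165 167 166 164]
198 [167 167 166 169 164 155 145 133 127 124 124 125 124 122 123 129 133 146
 165 165 164 162 167 168 166 168 166]
200 [165 164 169 166 154 138 122 127 123 121 123 125 122 122 123 121 123 128
 136 152 163 164 164 159 169 164 165]
202 [166 160 167 162 151 129 124 124 123 124 122 124 121 122 123 122 126 128
 131 153 164 164 167 165 164 166 163]
204 [161 164 167 163 153 126 123 122 127 127 123 123 126 124 124 129 120 123
 131 152 158 161 166 164 165 165 164]
206 [167 172 165 164 156 129 122 123 122 126 125 125 124 119 123 123 128 128
 135 153 163 164 160 164 167 164 166]
208 [168 172 171 162 160 146 125 125 124 124 124 125 124 123 122 130 125 122
 132 150 161 163 165 166 167 166 162]
210 [166 165 164 167 158 130 117 122 124 126 125 124 125 124 128 121 125 127
 125 139 157 161 162 167 163 168 163]
212 [166 168 168 159 167 140 126 125 122 131 119 124 126 124 124 124 126 121
 117 146 156 162 165 161 164 164 166]
214 [163 164 168 163 164 140 120 126 125 126 126 129 119 123 121 124 124 121
 130 149 162 168 168 165 164 166 161]
216 [163 165 166 166 156 146 138 132 129 127 132 130 126 120 126 128 129 127
 136 153 165 169 168 167 167 160 163]
218 [165 161 164 165 156 135 126 127 133 129 136 136 136 130 129 133 132 123
 125 145 162 166 164 165 171 165 163]
220 [165 162 168 166 151 126 133 122 124 126 126 132 128 118 126 122 122 132
 126 147 158 163 169 168 162 166 166]
222 [164 167 163 162 153 135 125 123 124 131 128 123 118 125 126 124 125 121
 132 147 159 166 168 165 171 167 166]
(205.125, 130.625) r 7.875
(266.5, 203.5) r 7.0
head [ 0.50522426 -0.12021972  0.11157483]
```

Run:
```python
from bench import *
from h import *
for k in range(3):
    A=camera("scene");H=cv2.cvtColor(A["color"],cv2.COLOR_RGB2HSV);print(round(read_state()["time"],2))
    for v in (120,123,126,129,132,135,138,144,150):print(v,[188+i for i in range(34) if H[v,188+i,1]<140])
```

```text
26.9
120 []
123 [203, 204, 205, 206]
126 [199, 200, 201, 202, 203, 204, 205, 206, 207, 208, 209, 210, 211]
129 [197, 198, 199, 200, 201, 202, 203, 204, 205, 206, 207, 208, 209, 210, 211, 212]
132 [197, 198, 199, 200, 201, 202, 203, 204, 205, 206, 207, 208, 209, 210, 211, 212]
135 [198, 199, 200, 201, 202, 203, 204, 205, 206, 207, 208, 209, 210, 211, 212, 213]
138 [198, 199, 200, 201, 202, 203, 204, 205, 206, 207, 208, 209, 210, 211, 212, 213]
144 [198, 200, 201, 202, 203, 204, 205, 206, 207, 208, 209, 210, 211, 213]
150 [199, 200, 201, 202, 203, 204, 205, 206, 207, 208, 209, 210, 211, 212, 213, 214]
26.95
120 []
123 [197, 198, 199, 200, 201, 202, 203, 204, 205, 206, 207, 208]
126 [195, 196, 197, 198, 199, 200, 201, 202, 203, 204, 205, 206, 207, 208, 209, 210]
129 [195, 196, 197, 198, 199, 200, 201, 202, 203, 204, 205, 206, 207, 208, 209, 210, 211]
132 [196, 197, 198, 199, 200, 201, 202, 203, 204, 205, 206, 207, 208, 209, 210, 211]
135 [197, 198, 199, 200, 201, 202, 203, 204, 205, 206, 207, 208, 209, 210, 211, 212]
138 [197, 198, 199, 200, 201, 202, 203, 204, 205, 206, 207, 208, 209, 
[... 159 characters left out ...]
 214]
27.0
120 [200, 201, 202, 203, 204, 205]
123 [196, 197, 198, 199, 200, 201, 202, 203, 204, 205, 206, 207, 208]
126 [194, 195, 196, 197, 198, 199, 200, 201, 202, 203, 204, 205, 206, 207, 208, 209]
129 [195, 196, 197, 198, 199, 200, 201, 202, 203, 204, 205, 206, 207, 208, 209, 210]
132 [197, 198, 199, 200, 201, 202, 203, 204, 205, 206, 207, 208, 209, 210, 211]
135 [196, 197, 198, 199, 200, 201, 202, 203, 204, 205, 206, 207, 208, 209, 210, 211]
138 [197, 198, 199, 200, 201, 202, 203, 204, 205, 206, 207, 208, 209, 210, 211]
144 [197, 198, 199, 200, 201, 202, 203, 204, 205, 206, 207, 208, 209, 210, 211, 212]
150 [199, 200, 201, 202, 203, 204, 205, 206, 207, 208, 209, 210, 211, 212, 213, 215]
```

The small doll is still rocking slightly, so I wait for it to settle.

>>> {"api": "play_rows", "payload": {
  "increments": "0 0 0 0 0 0 1;0 0 0 0 0 0 1;0 0 0 0 0 0 1;0 0 0 0 0 0 1;0 0 0 0 0 0 1;0 0 0 0 0 0 1;0 0 0 0 0 0 1;0 0 0 0 0 0 1"
}}

```text
time: 27.8
ee_pos: [0.5029, -0.1223, 0.258]
eef_rot: [0.413, 0.911, 0.0, 0.0]
ft_force: [0.2, -0.6, 0.2]
width: 0.0873
grip_force: 0.0
```

>>> {"api": "play_rows", "payload": {
  "increments": "0 0 0 0 0 0 1;0 0 0 0 0 0 1;0 0 0 0 0 0 1;0 0 0 0 0 0 1;0 0 0 0 0 0 1;0 0 0 0 0 0 1;0 0 0 0 0 0 1;0 0 0 0 0 0 1"
}}

```text
time: 28.6
ee_pos: [0.5029, -0.1223, 0.258]
eef_rot: [0.413, 0.911, 0.0, 0.0]
ft_force: [-0.1, 0.5, 0.2]
width: 0.0871
grip_force: 0.0
```

Run:
```python
from bench import *
from h import *
for k in range(4):
    A=camera("scene");B=camera("side");print(round(read_state()["time"],2))
    for n,c,o,rows in(("scene",A,188,(123,126,129,132,138,144,150)),("side",B,252,(198,202,206,212,220,228))):
        S=cv2.cvtColor(c["color"],cv2.COLOR_RGB2HSV)[:,:,1]
        print(n,[(v,[o+i for i in range(34) if S[v,o+i]<140][::200],[o+i for i in range(34) if S[v,o+i]<140][-1:]) for v in rows])
```

```text
28.7
scene [(123, [200], [208]), (126, [197], [210]), (129, [196], [211]), (132, [197], [211]), (138, [197], [212]), (144, [199], [213]), (150, [196], [214])]
side [(198, [], []), (202, [260], [272]), (206, [260], [273]), (212, [260], [273]), (220, [260], [273]), (228, [260], [273])]
28.8
scene [(123, [200], [207]), (126, [197], [210]), (129, [196], [211]), (132, [197], [211]), (138, [197], [212]), (144, [199], [213]), (150, [197], [214])]
side [(198, [], []), (202, [260], [272]), (206, [260], [273]), (212, [260], [273]), (220, [260], [273]), (228, [260], [273])]
28.9
scene [(123, [200], [208]), (126, [197], [210]), (129, [196], [211]), (132, [197], [211]), (138, [197], [212]), (144, [200], [213]), (150, [199], [216])]
side [(198, [], []), (202, [260], [272]), (206, [260], [273]), (212, [260], [273]), (220, [260], [273]), (228, [260], [273])]
29.0
scene [(123, [200], [208]), (126, [197], [210]), (129, [196], [211]), (132, [197], [211]), (138, [197], [212]), (144, [199], [213]), (150, [199], [215])]
side [(198, [], []), (202, [260], [273]), (206, [260], [273]), (212, [260], [273]), (220, [260], [273]), (228, [260], [273])]
```

The small doll has settled upright. Both views are now stable, and head and body share the same axis. One last check of the tall doll and the bystanders.

Run:
```python
from bench import *
from h import *
import pickle
_,a0,b0=pickle.load(open('v0.pkl','rb'));A=camera("scene");B=camera("side")
for n,b in(("doll",(118,135,156,185)),("gouge",(160,235,300,290)),("tin",(400,195,445,238))):
    u0,v0,u1,v1=b;print(n,np.abs(A["color"][v0:v1,u0:u1].astype(int)-a0["color"][v0:v1,u0:u1]).mean().round(1))
for n,c,o,rows in(("scene",A,325,range(184,232,5)),("side",B,218,range(128,176,6))):
    S=cv2.cvtColor(c["color"],cv2.COLOR_RGB2HSV)[:,:,1]
    print(n,[(v,(l:=[o+i for i in range(50 if o>300 else 30) if S[v,o+i]<140])[:1],l[-1:]) for v in rows])
```

```text
doll 10.4
gouge 3.5
tin 3.5
scene [(184, [352], [360]), (189, [346], [366]), (194, [345], [368]), (199, [343], [367]), (204, [342], [366]), (209, [340], [364]), (214, [335], [362]), (219, [337], [361]), (224, [331], [359]), (229, [332], [355])]
side [(128, [242], [247]), (134, [226], [247]), (140, [227], [240]), (146, [227], [241]), (152, [227], [240]), (158, [227], [240]), (164, [227], [240]), (170, [227], [239])]
```

Run:
```python
from bench import *
from h import *
import pickle
_,a0,b0=pickle.load(open('v0.pkl','rb'))
def red(c):
    x=c["color"].astype(int);m=(x[:,:,0]>60)&(x[:,:,1]<x[:,:,0]*.3)&(x[:,:,2]<x[:,:,0]*.35);v,u=np.nonzero(m[130:290,110:380]);return len(u),(np.median(u)+110,np.median(v)+130)
print(red(a0),red(camera("scene")),red(b0),red(camera("side")))
print(np.round(read_state()["ft_force"],1),close_job())
```

```text
(58, (np.float64(141.0), np.float64(170.0))) (60, (np.float64(140.5), np.float64(170.0))) (45, (np.float64(329.0), np.float64(246.0))) (44, (np.float64(329.0), np.float64(246.0)))
the job is handed in; nothing more can be done
[-1.1 -0.2  1. ] None
```

Both dolls are assembled in the required order, upright and at rest on their plinths; the painted doll, gouge and tin show no movement, and the job is handed in (no verdict was returned).

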